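Weigh the anode ingots in a crosswise stack

TASK

Pull the stock drawer out to its stop, stack all the zinc ingots from it square in the middle of the scale's platter to be weighed, then shut the drawer fully. Lay them two to a layer, close side by side with ends level, one broad face down and one narrow face down so that the layer is flat, each layer crosswise on the one below; an ingot left over lies crosswise on top. Keep each ingot the way up it lies, leave everything else on the table alone.

Things in the scene. Friction and masses are not known exactly. Their poses are not given: they have to be found in the camera images.
- ingot_1: zinc ingot, 0.36 kg: a bar of trapezoid section, 64 mm long, 25 mm high, one long face broad (38 mm, dull), the other one narrow (26 mm, bright), sloping sides, square ends. Origin at its centre; x along its length, y across, z up as it lies. It lies BROAD face down (narrow face up). In the drawer at the start; may be absent.
- ingot_2: zinc ingot, 0.36 kg: a bar of trapezoid section, 64 mm long, 25 mm high, one long face broad (38 mm, dull), the other one narrow (26 mm, bright), sloping sides, square ends. Origin at its centre; x along its length, y across, z up as it lies. It lies BROAD face down (narrow face up). In the drawer at the start; may be absent.
- ingot_3: zinc ingot, 0.36 kg: a bar of trapezoid section, 64 mm long, 25 mm high, one long face broad (38 mm, dull), the other one narrow (26 mm, bright), sloping sides, square ends. Origin at its centre; x along its length, y across, z up as it lies. It lies BROAD face down (narrow face up). In the drawer at the start; may be absent.
- ingot_4: zinc ingot, 0.36 kg: a bar of trapezoid section, 64 mm long, 25 mm high, one long face broad (38 mm, dull), the other one narrow (26 mm, bright), sloping sides, square ends. Origin at its centre; x along its length, y across, z up as it lies. It lies NARROW face down (broad face up). In the drawer at the start; may be absent.
- ingot_5: zinc ingot, 0.36 kg: a bar of trapezoid section, 64 mm long, 25 mm high, one long face broad (38 mm, dull), the other one narrow (26 mm, bright), sloping sides, square ends. Origin at its centre; x along its length, y across, z up as it lies. It lies NARROW face down (broad face up). In the drawer at the start; may be absent.
- ingot_6: zinc ingot, 0.36 kg: a bar of trapezoid section, 64 mm long, 25 mm high, one long face broad (38 mm, dull), the other one narrow (26 mm, bright), sloping sides, square ends. Origin at its centre; x along its length, y across, z up as it lies. It lies NARROW face down (broad face up). In the drawer at the start; may be absent.
- drawer (a joint): how far the drawer is out, m: 0 shut, 0.165 at its stop; it slides without spring against about 2 N and stays where it is left
- drawer_handle (a point): middle of the drawer's bar handle (moves with it): a level round bar 11 mm thick, 120 mm long, parallel to the drawer front, its centre 35 mm out from the front's face and 48 mm above the table, open air above it; the front's upper edge is 67 mm above the table, the unit's top 80 mm
- drawer_floor (a point): centre of the drawer's inner floor, 22 mm above the table; moves with the drawer. Inside 188 mm (x) by 344 mm (y), walls 6 mm thick and 36 mm high above this floor; a cross partition as high as the walls has its face at x = +53 mm; the ingots lie before it, to -x. The drawer front's outer face is at x = -115 mm. Axes as those of cabinet
- cabinet: green one-drawer stock unit fixed to the table, 233 mm deep (x), 386 mm wide (y), 80 mm high, origin under its centre. The drawer slides out along its own -x axis. At the start the ingots lie flat in the drawer, roughly in two columns of up to three, their lengths across the drawer
- platter (a point): centre of the top of the bench scale's dark steel platter, 150 x 150 mm, 45 mm above the table, which does not give; the scale is fixed, its grey housing 220 x 170 mm and 36 mm high under it; axes x and y parallel to the platter's edges
- float_valve: corroded brass float valve with a copper ball, 240 mm long, origin under its middle; leave alone
- insulator_cap: white porcelain insulator cap, 60 mm across, 46 mm high, origin under its centre; leave alone
- box_lid: grey polymer valve box lid, 150 x 130 x 16 mm, origin under its centre; leave alone
- coupling_1: copper reducing coupling standing on the table, 33 mm across, 38 mm high, origin under its centre; leave alone
- coupling_2: a second, equal copper coupling on the table; leave alone
- wrench: wrench, 160 mm long, lying on the table; leave alone

How it is judged:
By the outcome, as a careful person would: the job done as asked, in the order asked, and still so for the second after the job is handed in, with the robot touching nothing.
Of ingot_1, ingot_2, ingot_3 only 2 to 3 are there at a start; the rules pass over those that are not, and their reading is None.
Of ingot_4, ingot_5, ingot_6 only 2 to 3 are there at a start; the rules pass over those that are not, and their reading is None.
At some moment in a run one of ingot_1, ingot_2, ingot_3, ingot_4, ingot_5, ingot_6 may be knocked a few centimetres aside while the robot is not near it.
It also fails if it takes over 210 s, if anything falls off the work surface, if the arm or the gripper's body presses on something with over 40 N, if the wrist force passes 120 N, or if a joint passes its speed limit or range.

ROBOT

A 6-joint arm with a two-finger parallel gripper is mounted at the origin on the work surface. World frame = base frame: x ahead of the robot, y to its left, z up, the work surface at z = 0. Lengths are in m, angles in rad, forces in N, time in s.
With the tool pointing down it reaches from about 0.425 to 0.95 m from the base axis. Payload 3.5 kg.
Tool frame: the origin (TCP) lies on the centre line of the jaws, within the pads' length; the fingertips stand 14 mm ahead of it and the grasp point (between the pads) lies 5 mm behind it (tips_ahead is the distance from the TCP to the fingertips, in m); y points along the fingers, z is the direction in which the jaws open and shut, and the axes are right-handed (so a half turn about y gives the same grasp; the last joint's range is limited). The gripper opens to 85 mm and grips with 20 to 120 N. Pads are 22 mm wide; open, the fingers measure 114 mm over their backs; the gripper's body (76 mm by 85 mm) begins 54 mm behind the grasp point. The pads swing forward as they close: fully open they stand 13 mm farther back than shut.
Start: joints at [1.035, 0.286, 1.577, -0, 1.279, -0.15], TCP at [0.254, 0.625, 0.245] pointing down, gripper open.
Joint ranges: [-2.77, 2.77], [-0.9, 2.22], [0.21, 2.48], [-1.53, 4.67], [0.24, 2.81], [-2.84, 2.84]. Speed limits (rad/s): [2.79, 2.79, 3.14, 3.14, 3.14, 3.14].

INTERFACE

Orientations are given as a unit quaternion [x, y, z, w].
In Python, from plant import get_state, read_camera, sign_off, tips_ahead gives the robot as it stands.
- The arm moves only by the tool send_rows, never from a script. Its argument "plan" is a list of rows, each a list of 2 entries, a list of its own where there are three numbers: the shift along the tool's x, y, z in units of 12 cm (1.0 is 12 cm), then the turn, a rotation vector about the tool's x, y, z in units of 360 degrees (1.0 is 360 degrees). In form: [[[tx, ty, tz], [rx, ry, rz]], ...]. A call has 1 to 12 rows; each row shifts and turns the commanded pose from where the row before left it, along the tool's axes as they then stand; what a row does not reach is not made up. A row lasts 1/10 s, in which the tool goes at most 50 mm and 8.59 degrees, less where a joint would pass 70% of its speed; a pose out of reach is approached as far as the arm can. A call with a number of a shift or a turn outside -1 to 1 is refused whole. A call with a gripper value outside its range is refused whole. "gripper" is the closure, from 0 (fully open) to 1 (shut), set as the call begins (left out, the last holds). The fingers move at their own pace and stop on an object; "grip_force" is the grip in N (left out, the last holds). Time passes only in rows, so rows that do not move let the fingers close. It gives the time, the measured TCP pose, the force and the opening at its end, in the units of the state.
- get_state(): the state, without advancing time (a new reading comes with each control period).
- read_camera(name): name is "side" or "top"; returns a dict with "img" (420x560x3 uint8, blue, green, red), "fx", "fy", "cx", "cy" (pixels), "D" ([k1, k2, p1, p2, k3] as OpenCV has them; the pictures are not rectified), "world_from_camera" (4x4, takes a point from camera to world coordinates). Camera axes: x right, y down, z forward; pixel columns grow to the right and rows downward; lengths in m; the calibration is good to about 2 mm. A picture is of the moment at which its call begins. There is no depth.
- sign_off(): hands the job in, once; it reports no verdict.
The state is a dict: "time": time; "qpos": joint angles; "dq": joint speeds; "joint_efforts": joint torques, N m; "eef_pos": TCP position; "tcp_rot": TCP orientation; "contact_force": force on the tool from outside, world axes, zero at the start; "wrist_torque": the same for the moment, N m; "opening": opening from 0.0 (shut) to 1.0 (fully open).
Only numpy, scipy, OpenCV 4.12 (cv2) and the standard library are available. Lean on these libraries where they do the work, as an engineer would, in place of code of your own. Each camera call takes 0.05 s, during which the arm holds its last target. There are 200 camera calls.

## Working session

There is one attempt and no reset: what is moved stays moved. The work goes in short steps, Python scripts to look and compute and a tool call to move; the robot and the scene stay as the last step left them, time stands still between calls to the robot, and variables do not carry over. Pictures are saved under pics/ and viewed, about 12 in all and at most 16, crops included, and the job is handed in when it is done.

Besides the shell and the picture viewer there is one more tool, called after "Call:" by a JSON object that holds its "api" and its "payload", one argument or row to a line. send_rows: Moves the arm, as the interface text tells. Its arguments: {"type":"object","properties":{"plan":{"type":"array"},"gripper":{"type":"number"},"grip_force":{"type":"number"}},"required":["plan"]}

```bash
ls; mkdir -p pics
python3 - <<'E'
from plant import *
import cv2
print(get_state(), tips_ahead)
for n in("top","side"):
    c=read_camera(n); cv2.imwrite(f"pics/{n}0.png",cv2.resize(c["img"],None,fx=1.42,fy=1.42,interpolation=cv2.INTER_CUBIC)); print({k:v for k,v in c.items() if k!="img"})
E
```

```text
pics
{'time': 0.0, 'qpos': array([ 1.03498646e+00,  2.87215748e-01,  1.57826152e+00,  2.35256056e-05,
        1.27861718e+00, -1.50019440e-01]), 'dq': array([-0.00018122, -0.00159487, -0.00059147,  0.00073826, -0.00069769,
        0.00130518]), 'joint_efforts': array([-3.63768131e-04, -4.05972505e+01, -2.92626518e+01, -7.78318372e-05,
        5.69152005e-03, -3.32128378e-07]), 'eef_pos': array([0.25363446, 0.62482036, 0.24386801]), 'tcp_rot': array([ 0.69482165, -0.13586038,  0.13525058, -0.69316096]), 'contact_force': array([-0.17873289,  0.53190557, -0.28992649]), 'wrist_torque': array([ 0.05101059, -0.00924432,  0.06177157]), 'opening': 0.9974560558602945} 0.014
{'fx': 482.7405826917814, 'fy': 482.7405826917814, 'cx': 279.0933492478853, 'cy': 204.23372301024767, 'D': array([0.00840727, 0.        , 0.        , 0.        , 0.        ]), 'world_from_camera': array([[-1.27490982e-03, -9.82123684e-01,  1.88232420e-01,
         2.84474794e-01],
       [-9.99825980e-01,  4.75518110e-03,  1.80388055e-02,
        -8.53172119e-03],
       [-1.86114174e-02, -1.88176666e-01, -9.81958837e-01,
         1.42468164e+00],
       [ 0.00000000e+00,  0.00000000e+00,  0.00000000e+00,
         1.00000000e+00]])}
{'fx': 438.2099652306892, 'fy': 438.2099652306892, 'cx': 278.98938578012877, 'cy': 210.65890521006443, 'D': array([-0.06405423,  0.        ,  0.        ,  0.        ,  0.        ]), 'world_from_camera': array([[ 0.88424184, -0.30668687,  0.35222085,  0.15291474],
       [-0.46658312, -0.54714756,  0.69493146, -0.77694716],
       [-0.02040957, -0.77882778, -0.62690569,  0.77710356],
       [ 0.        ,  0.        ,  0.        ,  1.        ]])}
```

View pics/top0.png

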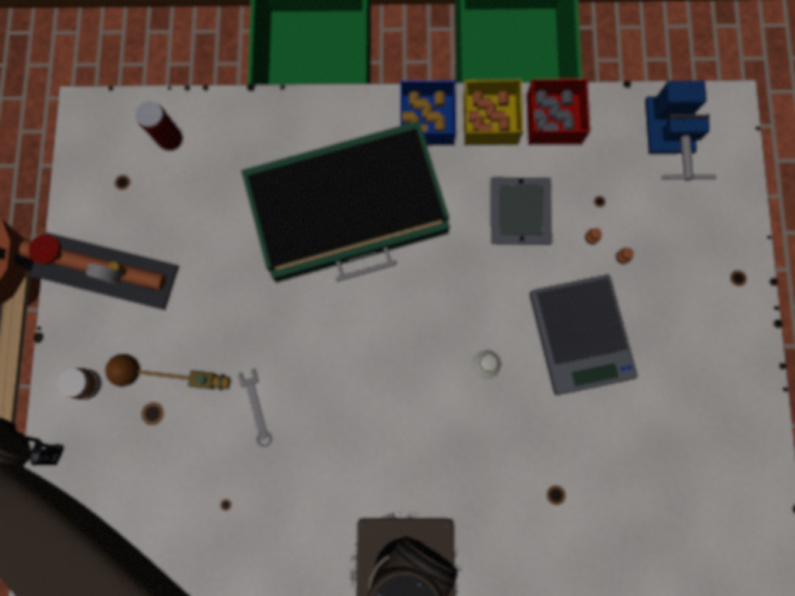

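View pics/side0.png

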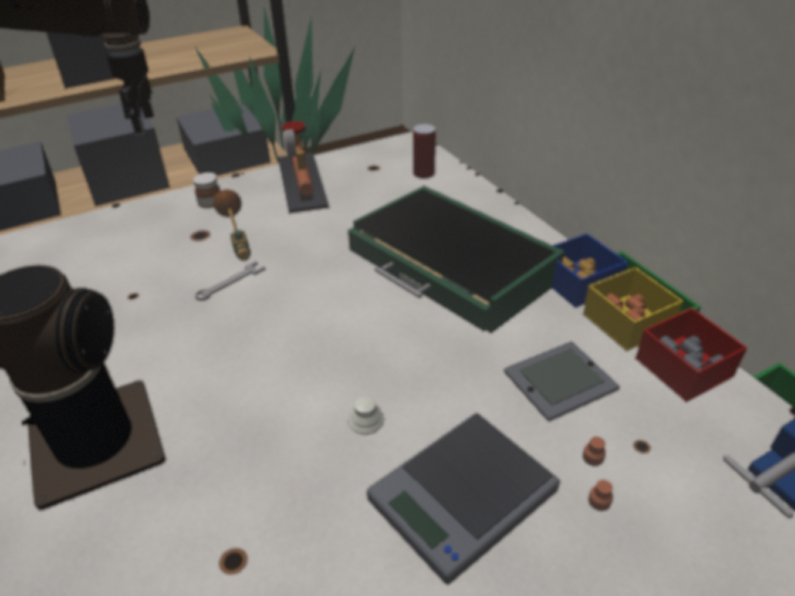

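```bash
cat > h.py <<'E'
from plant import *
import cv2, numpy as np
from scipy.spatial.transform import Rotation as R
def cam(n): return read_camera(n)
def K(c): return np.array([[c["fx"],0,c["cx"]],[0,c["fy"],c["cy"]],[0,0,1]])
def proj(c,P):
    T=np.linalg.inv(c["world_from_camera"])
    return cv2.projectPoints(np.asarray(P,float).reshape(-1,3),cv2.Rodrigues(T[:3,:3])[0],T[:3,3],K(c),c["D"])[0][:,0]
def unproj(c,uv,z):
    p=cv2.undistortPoints(np.asarray(uv,float).reshape(-1,1,2),K(c),c["D"])[:,0]
    W=c["world_from_camera"]; d=np.c_[p,np.ones(len(p))]@W[:3,:3].T; o=W[:3,3]
    return o+d*((z-o[2])/d[:,2])[:,None]
def ortho(c,x0,x1,y0,y1,z,s=0.001):
    """metric view on plane z: row 0 = x1 (up=+x), col 0 = y1 (left=+y)"""
    xs=np.arange(x1,x0,-s); ys=np.arange(y1,y0,-s)
    X,Y=np.meshgrid(xs,ys,indexing="ij")
    m=proj(c,np.c_[X.ravel(),Y.ravel(),np.full(X.size,z)]).astype(np.float32).reshape(*X.shape,2)
    return cv2.remap(c["img"],m,None,cv2.INTER_CUBIC)
def bright(i,g=1.6,b=20): return np.clip(i.astype(float)*g+b,0,255).astype(np.uint8)
def rc(px,x1,y1,s): px=np.asarray(px,float); return np.c_[x1-px[:,1]*s,y1-px[:,0]*s]
E
python3 - <<'E'
from h import *
t=cam("top"); s=cam("side")
v=lambda uv,z: unproj(t,np.array(uv)/1.42,z).round(3)[:,:2].tolist()
print("cab",v([(244,171),(418,126),(447,225),(275,275)],.08)); print("handle",v([(338,275),(395,262)],.048)); print("plat",v([(531,292),(608,277),(630,348),(555,363)],.045))
a=np.array(v([(531,292),(608,277),(630,348),(555,363)],.045)); c=a.mean(0); print(c)
x0,x1,y0,y1=c[0]-.13,c[0]+.13,c[1]-.13,c[1]+.13
A=[bright(ortho(k,x0,x1,y0,y1,.045,.001),2.2) for k in(t,s)]
h=np.array(v([(338,275),(395,262)],.048)).mean(0)
B=[bright(ortho(k,h[0]-.13,h[0]+.13,h[1]-.13,h[1]+.13,.048,.001),2.2) for k in(t,s)]
print("org",c.tolist(),h.tolist())
cv2.imwrite("pics/or1.png",np.vstack([np.hstack(A),np.hstack(B)]).repeat(1,0))
E
```

```text
cab [[0.795, 0.332], [0.891, -0.03], [0.676, -0.087], [0.574, 0.26]]
handle [[0.58, 0.137], [0.607, 0.019]]
plat [[0.543, -0.258], [0.574, -0.416], [0.428, -0.451], [0.399, -0.3]]
[ 0.486   -0.35625]
org [0.486, -0.35625] [0.5934999999999999, 0.078]
```

View pics/or1.png

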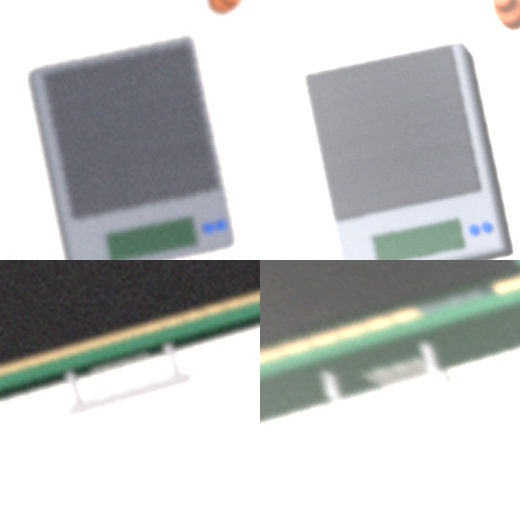

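```bash
cat >> h.py <<'E'
def Rdown(psi):
    c,s=np.cos(psi),np.sin(psi); return np.array([[s,0,c],[-c,0,s],[0,-1,0]])
def plan(wps,pos=None,rot=None,step=.045):
    """wps: list of (xyz, psi_deg). prints turn rows and shift rows in tool units"""
    st=get_state(); p=np.array(st["eef_pos"] if pos is None else pos); r=R.from_quat(st["tcp_rot"]).as_matrix() if rot is None else rot
    print("t",round(st["time"],2),"p",p.round(4),"psi",round(np.degrees(np.arctan2(r[1,2],r[0,2])),2),"j1,6",np.round(st["qpos"][[0,5]],2),"op",round(st["opening"],3),"F",np.round(st["contact_force"],1))
    for q,a in wps:
        t=Rdown(np.radians(a)); rv=R.from_matrix(r.T@t).as_rotvec(); n=int(np.ceil(np.degrees(np.linalg.norm(rv))/8.3))
        if np.degrees(np.linalg.norm(rv))>.1: print(f" turn {n} x",(rv/n/2/np.pi).round(4).tolist())
        d=t.T@(np.array(q)-p); m=int(np.ceil(np.linalg.norm(d)/step)) or 1
        print(f" shift {m} x",(d/m/.12).round(4).tolist()," total mm",(d*1e3).round(1).tolist())
        p,r=np.array(q),t
E
python3 - <<'E'
from h import *
from scipy.optimize import minimize
for n in("top","side"):
    c=cam(n); g=cv2.cvtColor(c["img"],cv2.COLOR_BGR2GRAY).astype(np.float32)
    def cost(v):
        x,y,a=v; ca,sa=np.cos(a),np.sin(a); u=np.linspace(-.06,.06,60); tot=[]
        for k in range(4):
            b=a+k*np.pi/2; e=np.array([np.cos(b),np.sin(b)]); f=np.array([-e[1],e[0]])
            vals=[]
            for o in(.0725,.0775):
                P=np.array([x,y])+e*o+u[:,None]*f; q=proj(c,np.c_[P,np.full(60,.045)]).astype(np.float32)
                vals.append(cv2.remap(g,q[None],None,cv2.INTER_LINEAR).mean())
            tot.append(vals[1]-vals[0])
        return -sum(np.clip(tot,0,25))
    best=min((minimize(cost,[.486+dx,-.354+dy,np.radians(12)],method="Nelder-Mead",options=dict(initial_simplex=[[.486+dx,-.354+dy,.2],[.491+dx,-.354+dy,.2],[.486+dx,-.349+dy,.2],[.486+dx,-.354+dy,.25]])) for dx in(-.004,0,.004) for dy in(-.004,0,.004)),key=lambda r:r.fun)
    print(n,best.x[:2].round(4),np.degrees(best.x[2]).round(2),best.fun)
ps=np.radians(15.2)
plan([((.591,.078,.20),15.2),((.591,.078,.043),15.2)]); plan([((.591,.078,.20),195.2)])
E
```

```text
top [ 0.4878 -0.3565] 12.44 -79.52404022216797
side [ 0.4834 -0.3587] 11.76 -100.0
t 0.3 p [0.2539 0.6252 0.2449] psi 67.9 j1,6 [ 1.04 -0.15] op 1.001 F [-0.   0.2  0.1]
 turn 7 x [0.0, 0.0209, 0.0]
 shift 15 x [0.3425, 0.0249, 0.101]  total mm [616.5, 44.9, 181.9]
 shift 4 x [0.0, 0.3271, 0.0]  total mm [0.0, 157.0, 0.0]
t 0.3 p [0.2539 0.6252 0.2449] psi 67.9 j1,6 [ 1.04 -0.15] op 1.001 F [-0.   0.2  0.1]
 turn 16 x [0.0, -0.0221, -0.0]
 shift 15 x [-0.3425, 0.0249, -0.101]  total mm [-616.5, 44.9, -181.9]
```

Call:
{"api": "send_rows", "payload": {
  "plan": [
    [[0,0,0],[0,0.0209,0]],
    [[0,0,0],[0,0.0209,0]],
    [[0,0,0],[0,0.0209,0]],
    [[0,0,0],[0,0.0209,0]],
    [[0,0,0],[0,0.0209,0]],
    [[0,0,0],[0,0.0209,0]],
    [[0,0,0],[0,0.0209,0]],
    [[0.3425,0.0249,0.101],[0,0,0]],
    [[0.3425,0.0249,0.101],[0,0,0]],
    [[0.3425,0.0249,0.101],[0,0,0]],
    [[0.3425,0.0249,0.101],[0,0,0]],
    [[0.3425,0.0249,0.101],[0,0,0]]
  ],
  "gripper": 0.62
}}

```text
time: 1.5
eef_pos: [0.367, 0.4415, 0.2304]
tcp_rot: [-0.562, 0.429, -0.429, 0.562]
contact_force: [1.6, -0.4, -0.0]
opening: 0.383
```

Call:
{"api": "send_rows", "payload": {
  "plan": [
    [[0.3425,0.0249,0.101],[0,0,0]],
    [[0.3425,0.0249,0.101],[0,0,0]],
    [[0.3425,0.0249,0.101],[0,0,0]],
    [[0.3425,0.0249,0.101],[0,0,0]],
    [[0.3425,0.0249,0.101],[0,0,0]],
    [[0.3425,0.0249,0.101],[0,0,0]],
    [[0.3425,0.0249,0.101],[0,0,0]],
    [[0.3425,0.0249,0.101],[0,0,0]],
    [[0.3425,0.0249,0.101],[0,0,0]],
    [[0.3425,0.0249,0.101],[0,0,0]],
    [[0,0.4,0],[0,0,0]],
    [[0,0.4,0],[0,0,0]]
  ]
}}

```text
time: 2.7
eef_pos: [0.5938, 0.0765, 0.1056]
tcp_rot: [-0.56, 0.428, -0.432, 0.562]
contact_force: [0.4, 0.5, -1.1]
opening: 0.379
```

Run:
```python
from h import *
t=cam("top"); s=cam("side")
plan([((.591,.078,.043),15.2)])
A=[cv2.resize(bright(k["img"],2),None,fx=2.5,fy=2.5,interpolation=cv2.INTER_CUBIC) for k in(t,s)]
p=[proj(k,[(.591,.078,.08)])[0]*2.5 for k in(t,s)]
cv2.imwrite("pics/h1.png",np.hstack([a[max(0,int(q[1])-200):int(q[1])+200,int(q[0])-200:int(q[0])+200] for a,q in zip(A,p)]))
```

```text
t 2.8 p [0.5856 0.0779 0.0965] psi 15.17 j1,6 [-0.04 -0.3 ] op 0.378 F [-1.1  1.5 -1.1]
 turn 1 x [0.0025, -0.0001, -0.0008]
 shift 2 x [0.0055, 0.223, 0.0219]  total mm [1.3, 53.5, 5.3]
```

View pics/h1.png

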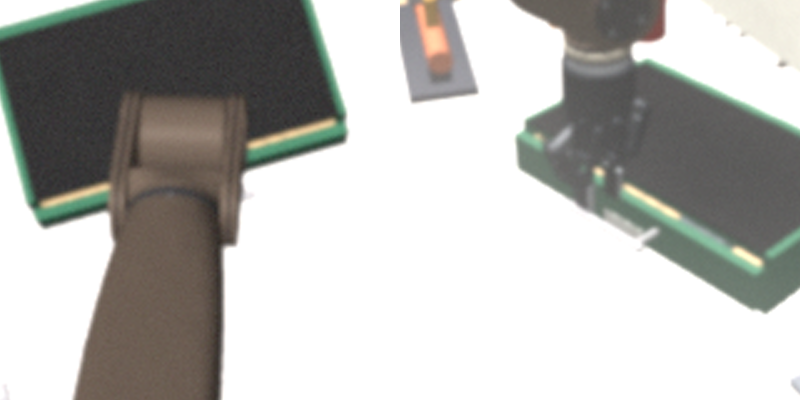

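Call:
{"api": "send_rows", "payload": {
  "plan": [
    [[0,0,0],[0,0,0]],
    [[0,0,0],[0,0,0]],
    [[0,0,0],[0,0,0]]
  ]
}}

```text
time: 3.1
eef_pos: [0.5935, 0.0786, 0.1082]
tcp_rot: [-0.561, 0.427, -0.431, 0.563]
contact_force: [-0.1, -0.7, 0.3]
opening: 0.385
```

Run:
```python
from h import *
plan([((.591,.078,.043),15.2)])
```

```text
t 3.1 p [0.5935 0.0786 0.1082] psi 15.27 j1,6 [-0.04 -0.3 ] op 0.385 F [-0.1 -0.7  0.3]
 turn 1 x [-0.001, 0.0002, 0.0003]
 shift 2 x [-0.0003, 0.2716, -0.0106]  total mm [-0.1, 65.2, -2.5]
```

Call:
{"api": "send_rows", "payload": {
  "plan": [
    [[0,0.13,-0.01],[0,0,0]],
    [[0,0.13,-0.01],[0,0,0]],
    [[0,0.13,0],[0,0,0]],
    [[0,0.12,0],[0,0,0]],
    [[0,0,0],[0,0,0]],
    [[0,0,0],[0,0,0]],
    [[0,0,0],[0,0,0]]
  ]
}}

```text
time: 3.8
eef_pos: [0.5889, 0.0777, 0.0429]
tcp_rot: [0.562, -0.429, 0.429, -0.562]
contact_force: [0.2, -0.6, -0.4]
opening: 0.377
```

Call:
{"api": "send_rows", "payload": {
  "plan": [
    [[0,0,0],[0,0,0]],
    [[0,0,0],[0,0,0]],
    [[0,0,0],[0,0,0]],
    [[0,0,0],[0,0,0]],
    [[0,0,0],[0,0,0]],
    [[0,0,0],[0,0,0]]
  ],
  "gripper": 1,
  "grip_force": 40
}}

```text
time: 4.4
eef_pos: [0.5891, 0.0776, 0.0436]
tcp_rot: [-0.562, 0.429, -0.429, 0.562]
contact_force: [-0.3, -0.0, 2.2]
opening: 0.113
```

Call:
{"api": "send_rows", "payload": {
  "plan": [
    [[0,0,-0.06],[0,0,0]],
    [[0,0,-0.17],[0,0,0]],
    [[0,0,-0.17],[0,0,0]],
    [[0,0,-0.17],[0,0,0]],
    [[0,0,-0.17],[0,0,0]],
    [[0,0,-0.17],[0,0,0]],
    [[0,0,-0.17],[0,0,0]],
    [[0,0,-0.17],[0,0,0]],
    [[0,0,-0.09],[0,0,0]],
    [[0,0,-0.02],[0,0,0]],
    [[0,0,0],[0,0,0]],
    [[0,0,0],[0,0,0]]
  ]
}}

```text
time: 5.6
eef_pos: [0.4347, 0.0331, 0.0437]
tcp_rot: [-0.56, 0.425, -0.433, 0.563]
contact_force: [10.8, -6.0, -12.1]
opening: 0.114
```

Call:
{"api": "send_rows", "payload": {
  "plan": [
    [[0,0,-0.02],[0,0,0]],
    [[0,0,-0.015],[0,0,0]],
    [[0,0,0],[0,0,0]],
    [[0,0,0],[0,0,0]]
  ]
}}

```text
time: 6.0
eef_pos: [0.4346, 0.033, 0.0438]
tcp_rot: [-0.557, 0.423, -0.437, 0.566]
contact_force: [25.1, 1.2, -27.1]
opening: 0.112
```

Call:
{"api": "send_rows", "payload": {
  "plan": [
    [[0,0,0.03],[0,0,0]],
    [[0,0,0],[0,0,0]],
    [[0,0,0],[0,0,0]]
  ]
}}

```text
time: 6.3
eef_pos: [0.4347, 0.033, 0.0437]
tcp_rot: [-0.56, 0.425, -0.433, 0.563]
contact_force: [12.8, -4.7, -13.1]
opening: 0.11
```

Call:
{"api": "send_rows", "payload": {
  "plan": [
    [[0,0,0],[0,0,0]],
    [[0,0,0],[0,0,0]],
    [[0,0,0],[0,0,0]],
    [[0,0,0],[0,0,0]]
  ],
  "gripper": 0.65
}}

```text
time: 6.7
eef_pos: [0.4305, 0.0347, 0.0432]
tcp_rot: [0.562, -0.43, 0.429, -0.562]
contact_force: [0.9, 0.4, 0.2]
opening: 0.355
```

Call:
{"api": "send_rows", "payload": {
  "plan": [
    [[0,-0.2,0],[0,0,0]],
    [[0,-0.37,0],[0,0,0]],
    [[0,-0.37,0],[0,0,0]],
    [[0.25,-0.3,0],[0,0,0]],
    [[0.35,0,0],[0,0,0]],
    [[0.35,0,0],[0,0,0]],
    [[0.35,0,0],[0,0,0]],
    [[0.35,0,0],[0,0,0]],
    [[0,0,0],[0,0,0]]
  ],
  "gripper": 0
}}

```text
time: 7.6
eef_pos: [0.4837, -0.1604, 0.1925]
tcp_rot: [0.561, -0.43, 0.431, -0.561]
contact_force: [-0.4, 0.5, 0.0]
opening: 0.999
```

Run:
```python
from h import *
t=cam("top"); s=cam("side")
plan([])
A=[bright(ortho(k,.40,.74,-.15,.25,.047,.001),2) for k in(t,s)]
cv2.imwrite("pics/d1.png",np.hstack(A))
```

```text
t 7.7 p [ 0.4826 -0.1567  0.1917] psi 15.12 j1,6 [-0.51 -0.78] op 1.001 F [ 0.2  0.3 -0.8]
```

View pics/d1.png

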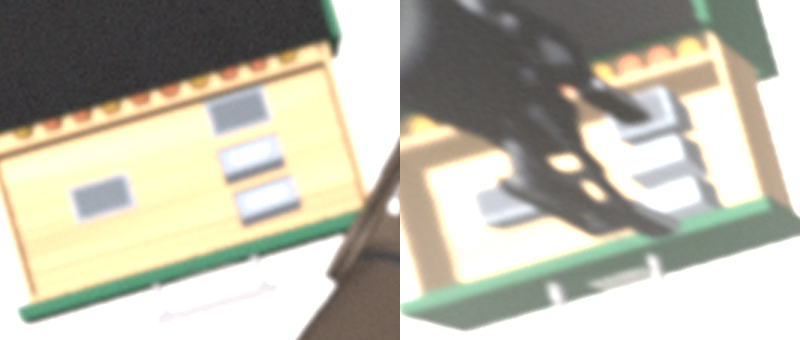

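```bash
cat >> h.py <<'E'
def blobs(c,x0,x1,y0,y1,z,mask,s=.0005,lo=900,hi=3200):
    im=cv2.GaussianBlur(ortho(c,x0,x1,y0,y1,z,s),(0,0),1.5).astype(int); m=mask(im).astype(np.uint8)*255
    m=cv2.morphologyEx(m,cv2.MORPH_OPEN,np.ones((7,7)))
    out=[]
    for k in cv2.findContours(m,cv2.RETR_EXTERNAL,cv2.CHAIN_APPROX_NONE)[0]:
        a=cv2.contourArea(k)*s*s*1e6
        if lo<a<hi:
            (u,v),(w,h),_=r=cv2.minAreaRect(k); b=rc(cv2.boxPoints(r),x1,y1,s)
            e=[b[1]-b[0],b[2]-b[1]]; l=e[int(np.linalg.norm(e[1])>np.linalg.norm(e[0]))]
            ang=(np.degrees(np.arctan2(l[1],l[0])))%180
            M=cv2.moments(k); ce=rc([[M["m10"]/M["m00"],M["m01"]/M["m00"]]],x1,y1,s)[0]
            gm=np.zeros(m.shape,np.uint8); cv2.drawContours(gm,[k],-1,1,-1)
            g=im.mean(2)[gm>0]
            out.append(dict(c=ce.round(4).tolist(),rc=b.mean(0).round(4).tolist(),L=round(max(w,h)*s*1e3,1),W=round(min(w,h)*s*1e3,1),ang=round(ang,1),area=round(a),g=round(g.mean())))
    return out
neutral=lambda i:(i[...,2]-i[...,0])<.25*i[...,2]
E
python3 - <<'E'
from h import *
t=cam("top")
o=ortho(t,.40,.74,-.15,.25,.047,.001)
for u,v in((238,110),(252,152),(252,170),(268,196),(268,215),(101,198),(150,230),(238,132)): print((u,v),o[v,u])
print("all"); [print(b) for b in blobs(t,.44,.70,-.10,.24,.047,neutral)]
dull=lambda i:neutral(i)&(i.mean(2)<72)
bri=lambda i:neutral(i)&(i.mean(2)>90)
for nm,f in(("bright",bri),("dull",dull)):
    print(nm); [print(b) for b in blobs(t,.44,.70,-.10,.24,.047,f,lo=400)]
E
```

```text
(238, 110) [78 72 69]
(252, 152) [138 130 126]
(252, 170) [69 65 64]
(268, 196) [140 132 128]
(268, 215) [63 64 65]
(101, 198) [80 74 71]
(150, 230) [ 91 124 152]
(238, 132) [ 99 114 130]
all
{'c': [0.5405, -0.0168], 'rc': [0.5403, -0.0169], 'L': 65.8, 'W': 36.4, 'ang': np.float64(108.4), 'area': 2259, 'g': 104}
{'c': [0.5425, 0.1486], 'rc': [0.5425, 0.1486], 'L': 66.6, 'W': 40.0, 'ang': np.float64(106.2), 'area': 2541, 'g': 91}
{'c': [0.5826, -0.0005], 'rc': [0.5825, -0.0007], 'L': 65.7, 'W': 36.7, 'ang': np.float64(107.7), 'area': 2263, 'g': 104}
{'c': [0.6295, 0.0126], 'rc': [0.6294, 0.0125], 'L': 66.0, 'W': 42.5, 'ang': np.float64(106.9), 'area': 2700, 'g': 85}
{'c': [0.6688, -0.0922], 'rc': [0.6585, -0.0895], 'L': 83.0, 'W': 20.0, 'ang': np.float64(0.0), 'area': 1010, 'g': 136}
bright
{'c': [0.4617, 0.2338], 'rc': [0.4702, 0.231], 'L': 59.5, 'W': 18.0, 'ang': np.float64(0.0), 'area': 587, 'g': 151}
{'c': [0.5445, -0.0155], 'rc': [0.5447, -0.0154], 'L': 65.8, 'W': 27.9, 'ang': np.float64(107.6), 'area': 1717, 'g': 114}
{'c': [0.5425, 0.1486], 'rc': [0.5425, 0.1486], 'L': 66.6, 'W': 40.0, 'ang': np.float64(106.2), 'area': 2541, 'g': 91}
{'c': [0.587, 0.0007], 'rc': [0.5869, 0.0008], 'L': 65.9, 'W': 27.7, 'ang': np.float64(106.5), 'area': 1678, 'g': 115}
{'c': [0.6217, 0.0105], 'rc': [0.6271, 0.0118], 'L': 66.1, 'W': 37.7, 'ang': np.float64(106.5), 'area': 760, 'g': 106}
{'c': [0.6658, -0.0931], 'rc': [0.6585, -0.0905], 'L': 83.0, 'W': 18.0, 'ang': np.float64(0.0), 'area': 898, 'g': 147}
dull
```

Run:
```python
from h import *
plan([((.5446,-.0155,.15),-72.6),((.5446,-.0155,.040),-72.6)])
```

```text
t 7.75 p [ 0.4824 -0.1558  0.1916] psi 15.2 j1,6 [-0.51 -0.78] op 0.998 F [-0.5  0.7 -0.3]
 turn 11 x [0.0, 0.0222, -0.0]
 shift 4 x [-0.2111, 0.0867, -0.2402]  total mm [-101.3, 41.6, -115.3]
 shift 3 x [0.0, 0.3056, 0.0]  total mm [0.0, 110.0, 0.0]
```

Call:
{"api": "send_rows", "payload": {
  "plan": [
    [[0,0,0],[0,0.0222,0]],
    [[0,0,0],[0,0.0222,0]],
    [[0,0,0],[0,0.0222,0]],
    [[0,0,0],[0,0.0222,0]],
    [[0,0,0],[0,0.0222,0]],
    [[0,0,0],[0,0.0222,0]],
    [[0,0,0],[0,0.0222,0]],
    [[0,0,0],[0,0.0222,0]],
    [[0,0,0],[0,0.0222,0]],
    [[0,0,0],[0,0.0222,0]],
    [[0,0,0],[0,0.0222,0]]
  ]
}}

```text
time: 8.85
eef_pos: [0.4825, -0.1544, 0.1919]
tcp_rot: [-0.105, 0.699, -0.699, 0.105]
contact_force: [0.4, 0.3, -0.1]
opening: 0.997
```

Call:
{"api": "send_rows", "payload": {
  "plan": [
    [[-0.2111,0.0867,-0.2402],[0,0,0]],
    [[-0.2111,0.0867,-0.2402],[0,0,0]],
    [[-0.2111,0.0867,-0.2402],[0,0,0]],
    [[-0.2111,0.0867,-0.2402],[0,0,0]],
    [[0,0,0],[0,0,0]],
    [[0,0.3,0],[0,0,0]],
    [[0,0.2,0],[0,0,0]],
    [[0,0.1,0],[0,0,0]],
    [[0,0,0],[0,0,0]],
    [[0,0,0],[0,0,0]],
    [[0,0,0],[0,0,0]],
    [[0,0,0],[0,0,0]]
  ]
}}

```text
time: 10.05
eef_pos: [0.5464, -0.0165, 0.0801]
tcp_rot: [0.105, -0.699, 0.699, -0.107]
contact_force: [-0.1, -0.4, 1.0]
opening: 1.001
```

Run:
```python
from h import *
plan([((.5446,-.0155,.040),-72.6)])
```

```text
t 10.05 p [ 0.5464 -0.0165  0.0801] psi -72.7 j1,6 [-0.22  1.05] op 1.001 F [-0.1 -0.4  1. ]
 turn 1 x [-0.0002, -0.0003, -0.0004]
 shift 1 x [0.0116, 0.334, -0.0127]  total mm [1.4, 40.1, -1.5]
```

Call:
{"api": "send_rows", "payload": {
  "plan": [
    [[0.012,0.12,-0.012],[0,0,0]],
    [[0,0.12,0],[0,0,0]],
    [[0,0.06,0],[0,0,0]],
    [[0,0.03,0],[0,0,0]],
    [[0,0,0],[0,0,0]],
    [[0,0,0],[0,0,0]],
    [[0,0,0],[0,0,0]]
  ]
}}

```text
time: 10.75
eef_pos: [0.5441, -0.0154, 0.0394]
tcp_rot: [0.106, -0.699, 0.699, -0.107]
contact_force: [0.1, 0.1, -0.3]
opening: 1.001
```

Run:
```python
from h import *
plan([((.5446,-.0155,.040),-72.6)])
s=cam("side"); q=proj(s,[(.5446,-.0155,.05)])[0]; u,v=q.astype(int)
cv2.imwrite("pics/g1.png",cv2.resize(bright(s["img"][v-50:v+50,u-65:u+65],2),None,fx=6,fy=6,interpolation=cv2.INTER_CUBIC))
```

```text
t 10.75 p [ 0.5441 -0.0154  0.0394] psi -72.68 j1,6 [-0.21  1.05] op 1.001 F [ 0.1  0.1 -0.3]
 turn 1 x [-0.0001, -0.0002, -0.0001]
 shift 1 x [-0.0039, -0.0052, 0.0025]  total mm [-0.5, -0.6, 0.3]
```

View pics/g1.png

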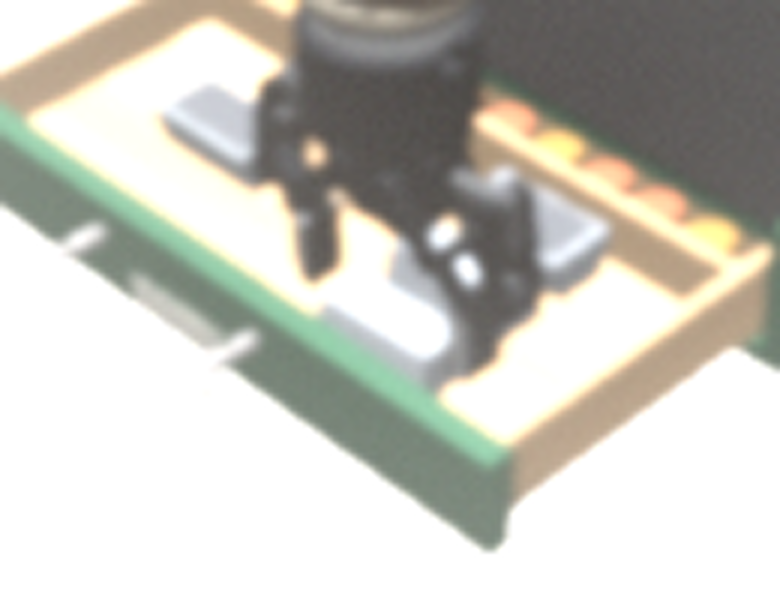

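Run:
```python
from h import *
s=cam("side"); u,v=proj(s,[(.5446,-.0155,.05)])[0].astype(int); d=np.array([np.cos(np.radians(-72.7)),np.sin(np.radians(-72.7))])
for z in(.022,.026,.03,.035,.04,.045):
    print(z,((proj(s,[(.5441-d[0]*w,-.0154-d[1]*w,z) for w in(.0425,.05,.057)])-[u-65,v-50])*6).round().tolist())
```

```text
0.022 [[323.0, 307.0], [312.0, 299.0], [301.0, 292.0]]
0.026 [[323.0, 300.0], [311.0, 292.0], [300.0, 285.0]]
0.03 [[323.0, 293.0], [311.0, 285.0], [300.0, 278.0]]
0.035 [[322.0, 284.0], [311.0, 277.0], [300.0, 270.0]]
0.04 [[322.0, 276.0], [310.0, 268.0], [299.0, 261.0]]
0.045 [[322.0, 267.0], [310.0, 259.0], [299.0, 252.0]]
```

Call:
{"api": "send_rows", "payload": {
  "plan": [
    [[0,0.025,0],[0,0,0]],
    [[0,0.02,0],[0,0,0]],
    [[0,0,0],[0,0,0]],
    [[0,0,0],[0,0,0]]
  ]
}}

```text
time: 11.25
eef_pos: [0.5434, -0.0152, 0.0333]
tcp_rot: [-0.107, 0.699, -0.699, 0.106]
contact_force: [-0.3, -0.5, -0.4]
opening: 0.998
```

Call:
{"api": "send_rows", "payload": {
  "plan": [
    [[0,0,0],[0,0,0]],
    [[0,0,0],[0,0,0]],
    [[0,0,0],[0,0,0]],
    [[0,0,0],[0,0,0]],
    [[0,0,0],[0,0,0]],
    [[0,0,0],[0,0,0]]
  ],
  "gripper": 1,
  "grip_force": 60
}}

```text
time: 11.85
eef_pos: [0.5442, -0.0154, 0.0342]
tcp_rot: [0.106, -0.699, 0.699, -0.107]
contact_force: [0.1, -0.5, 5.6]
opening: 0.737
```

Run:
```python
from h import *
e=np.array([np.cos(np.radians(12.2)),np.sin(np.radians(12.2))]); b=np.array([.4856,-.3576])+.0163*e; print(b)
p=get_state()["eef_pos"]
plan([((p[0],p[1],.17),-72.6),((*b,.17),-77.8),((*b,.058),-77.8)])
```

```text
[ 0.50153188 -0.35415541]
t 11.85 p [ 0.5442 -0.0154  0.0342] psi -72.69 j1,6 [-0.21  1.05] op 0.737 F [ 0.1 -0.5  5.6]
 turn 1 x [-0.0001, -0.0002, -0.0002]
 shift 4 x [0.0, -0.283, 0.0]  total mm [0.0, -135.8, 0.0]
 turn 1 x [0.0, 0.0144, 0.0]
 shift 8 x [0.118, 0.0, 0.3355]  total mm [113.3, 0.0, 322.0]
 shift 3 x [0.0, 0.3111, 0.0]  total mm [0.0, 112.0, 0.0]
```

Call:
{"api": "send_rows", "payload": {
  "plan": [
    [[0,-0.2,0],[0,0,0]],
    [[0,-0.3,0],[0,0,0]],
    [[0,-0.33,0],[0,0,0]],
    [[0,-0.3,0],[0,0.0144,0]],
    [[0.118,0,0.3355],[0,0,0]],
    [[0.118,0,0.3355],[0,0,0]],
    [[0.118,0,0.3355],[0,0,0]],
    [[0.118,0,0.3355],[0,0,0]],
    [[0.118,0,0.3355],[0,0,0]],
    [[0.118,0,0.3355],[0,0,0]],
    [[0.118,0,0.3355],[0,0,0]],
    [[0.118,0,0.3355],[0,0,0]]
  ]
}}

```text
time: 13.05
eef_pos: [0.4989, -0.3544, 0.1665]
tcp_rot: [-0.076, 0.704, -0.702, 0.074]
contact_force: [0.5, 0.9, -3.6]
opening: 0.735
```

Call:
{"api": "send_rows", "payload": {
  "plan": [
    [[0,0,0],[0,0,0]],
    [[0,0.3,0],[0,0,0]],
    [[0,0.3,0],[0,0,0]],
    [[0,0.2,0],[0,0,0]],
    [[0,0.05,0],[0,0,0]],
    [[0,0,0],[0,0,0]],
    [[0,0,0],[0,0,0]],
    [[0,0,0],[0,0,0]],
    [[0,0,0],[0,0,0]]
  ]
}}

```text
time: 13.95
eef_pos: [0.5014, -0.3547, 0.069]
tcp_rot: [0.074, -0.702, 0.704, -0.075]
contact_force: [0.1, -0.3, -2.0]
opening: 0.735
```

Run:
```python
from h import *
plan([((.50153,-.35416,.0575),-77.8)])
t=cam("top"); [print(b) for b in blobs(t,.44,.70,-.10,.24,.047,neutral)]
```

```text
t 13.95 p [ 0.5014 -0.3547  0.069 ] psi -77.86 j1,6 [-0.78  0.58] op 0.735 F [ 0.1 -0.3 -2. ]
 turn 1 x [-0.0004, -0.0002, -0.0003]
 shift 1 x [-0.0019, 0.0955, -0.0039]  total mm [-0.2, 11.5, -0.5]
{'c': [0.5428, 0.1486], 'rc': [0.5428, 0.1486], 'L': 66.6, 'W': 39.9, 'ang': np.float64(106.0), 'area': 2546, 'g': 95}
{'c': [0.583, -0.0004], 'rc': [0.5828, -0.0007], 'L': 66.0, 'W': 36.8, 'ang': np.float64(107.9), 'area': 2276, 'g': 108}
{'c': [0.6297, 0.0127], 'rc': [0.6298, 0.0125], 'L': 66.2, 'W': 42.5, 'ang': np.float64(106.9), 'area': 2702, 'g': 89}
{'c': [0.669, -0.0922], 'rc': [0.6588, -0.0895], 'L': 82.5, 'W': 20.0, 'ang': np.float64(0.0), 'area': 1007, 'g': 142}
```

Others unmoved. Lower to the platter.

Call:
{"api": "send_rows", "payload": {
  "plan": [
    [[0,0.04,-0.004],[0,0,0]],
    [[0,0.035,0],[0,0,0]],
    [[0,0.013,0],[0,0,0]],
    [[0,0,0],[0,0,0]],
    [[0,0,0],[0,0,0]],
    [[0,0,0],[0,0,0]]
  ]
}}

```text
time: 14.6
eef_pos: [0.5005, -0.3535, 0.0572]
tcp_rot: [-0.075, 0.703, -0.703, 0.075]
contact_force: [-3.3, 2.9, 5.2]
opening: 0.737
```

Call:
{"api": "send_rows", "payload": {
  "plan": [
    [[0,0.005,0],[0,0,0]],
    [[0,0,0],[0,0,0]],
    [[0,0,0],[0,0,0]]
  ]
}}

```text
time: 14.9
eef_pos: [0.5005, -0.3535, 0.0572]
tcp_rot: [-0.075, 0.703, -0.703, 0.075]
contact_force: [-4.1, 5.2, 8.1]
opening: 0.735
```

Call:
{"api": "send_rows", "payload": {
  "plan": [
    [[0,-0.008,0],[0,0,0]],
    [[0,0,0],[0,0,0]],
    [[0,0,0],[0,0,0]],
    [[0,-0.1,0],[0,0,0]],
    [[0,-0.3,0],[0,0,0]],
    [[0,-0.3,0],[0,0,0]],
    [[0,-0.25,0],[0,0,0]],
    [[0,0,0],[0,0,0]]
  ],
  "gripper": 0
}}

```text
time: 15.7
eef_pos: [0.503, -0.356, 0.1781]
tcp_rot: [0.072, -0.7, 0.707, -0.077]
contact_force: [0.2, -0.2, 0.4]
opening: 1.0
```

Run:
```python
from h import *
plan([((.5427,.1486,.16),-73.9),((.5427,.1486,.05),-73.9)])
```

```text
t 15.7 p [ 0.503  -0.356   0.1781] psi -77.87 j1,6 [-0.78  0.58] op 1.0 F [ 0.2 -0.2  0.4]
 turn 1 x [-0.0017, -0.011, -0.001]
 shift 12 x [-0.1236, 0.0126, -0.329]  total mm [-178.0, 18.1, -473.8]
 shift 3 x [0.0, 0.3056, 0.0]  total mm [0.0, 110.0, 0.0]
```

Call:
{"api": "send_rows", "payload": {
  "plan": [
    [[-0.1236,0.01,-0.329],[0,-0.011,0]],
    [[-0.1236,0.01,-0.329],[0,0,0]],
    [[-0.1236,0.01,-0.329],[0,0,0]],
    [[-0.1236,0.01,-0.329],[0,0,0]],
    [[-0.1236,0.01,-0.329],[0,0,0]],
    [[-0.1236,0.01,-0.329],[0,0,0]],
    [[-0.1236,0.01,-0.329],[0,0,0]],
    [[-0.1236,0.01,-0.329],[0,0,0]],
    [[-0.1236,0.01,-0.329],[0,0,0]],
    [[-0.1236,0.01,-0.329],[0,0,0]],
    [[-0.1236,0.01,-0.329],[0,0,0]],
    [[-0.1236,0.01,-0.329],[0,0,0]]
  ]
}}

```text
time: 16.9
eef_pos: [0.5426, 0.1525, 0.1562]
tcp_rot: [0.099, -0.7, 0.7, -0.099]
contact_force: [0.7, -0.6, -0.5]
opening: 1.001
```

Call:
{"api": "send_rows", "payload": {
  "plan": [
    [[0,0.2,0],[0,0,0]],
    [[0,0.3,0],[0,0,0]],
    [[0,0.2,0],[0,0,0]],
    [[0,0.1,0],[0,0,0]],
    [[0,0,0],[0,0,0]],
    [[0,0,0],[0,0,0]],
    [[0,0,0],[0,0,0]],
    [[0,0,0],[0,0,0]]
  ]
}}

```text
time: 17.7
eef_pos: [0.5442, 0.1507, 0.0622]
tcp_rot: [0.098, -0.7, 0.7, -0.1]
contact_force: [0.4, -0.8, -0.5]
opening: 1.0
```

Run:
```python
from h import *
plan([((.5427,.1486,.0345),-73.9)])
x0,x1,y0,y1=.38,.60,-.47,-.25
A=[]
for n in("top","side"):
    c=cam(n); A.append(bright(ortho(c,x0,x1,y0,y1,.07,.0006),2))
    o=ortho(c,x0,x1,y0,y1,.07,.001)
    for th in(85,95,105):
        print(n,th,blobs(c,x0,x1,y0,y1,.07,lambda i:(i.mean(2)>th)&(i.min(2)>60),lo=1200,hi=2600))
    if n=="top": [print(b) for b in blobs(c,.44,.70,-.10,.24,.047,neutral)]
cv2.imwrite("pics/p1.png",np.hstack(A))
```

```text
t 17.7 p [0.5442 0.1507 0.0622] psi -73.92 j1,6 [0.09 1.38] op 1.0 F [ 0.4 -0.8 -0.5]
 turn 1 x [-0.0001, -0.0001, -0.0005]
 shift 1 x [0.0171, 0.2307, 0.0137]  total mm [2.0, 27.7, 1.6]
top 85 [{'c': [0.4993, -0.3529], 'rc': [0.4994, -0.353], 'L': 63.0, 'W': 25.3, 'ang': np.float64(103.0), 'area': 1495, 'g': 110}, {'c': [0.4323, -0.2606], 'rc': [0.4552, -0.2658], 'L': 149.5, 'W': 31.5, 'ang': np.float64(0.0), 'area': 2477, 'g': 143}]
top 95 [{'c': [0.4994, -0.353], 'rc': [0.4994, -0.353], 'L': 60.0, 'W': 22.5, 'ang': np.float64(103.0), 'area': 1260, 'g': 113}, {'c': [0.4306, -0.2603], 'rc': [0.4525, -0.2652], 'L': 144.0, 'W': 30.5, 'ang': np.float64(0.0), 'area': 2330, 'g': 147}]
top 105 [{'c': [0.4292, -0.2601], 'rc': [0.4505, -0.265], 'L': 140.0, 'W': 30.0, 'ang': np.float64(0.0), 'area': 2206, 'g': 149}]
{'c': [0.5438, 0.1949], 'rc': [0.5413, 0.1938], 'L': 94.5, 'W': 27.4, 'ang': np.float64(94.1), 'area': 1108, 'g': 28}
{'c': [0.583, -0.0005], 'rc': [0.5829, -0.0007], 'L': 65.8, 'W': 36.7, 'ang': np.float64(107.7), 'area': 2265, 'g': 102}
{'c': [0.6297, 0.0127], 'rc': [0.6298, 0.0126], 'L': 65.9, 'W': 42.6, 'ang': np.float64(106.9), 'area': 2693, 'g': 83}
{'c': [0.6689, -0.0922], 'rc': [0.6588, -0.0892], 'L': 82.5, 'W': 20.5, 'ang': np.float64(0.0), 'area': 1005, 'g': 134}
side 85 []
side 95 []
side 105 [{'c': [0.4987, -0.3537], 'rc': [0.4988, -0.3537], 'L': 62.4, 'W': 26.5, 'ang': np.float64(103.4), 'area': 1569, 'g': 136}]
```

View pics/p1.png

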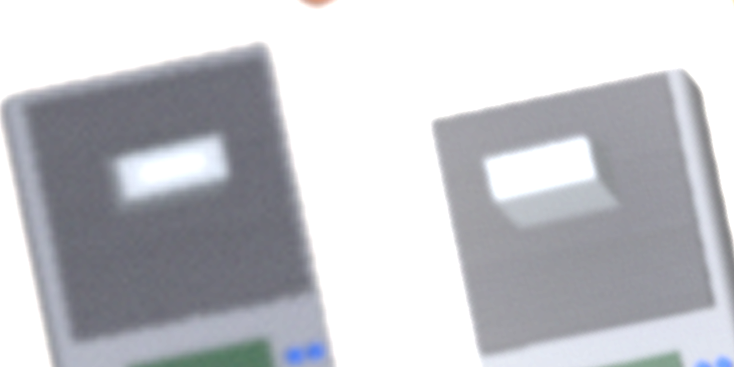

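Run:
```python
from h import *
C=np.array([.4856,-.3576])
for n in("top","side"):
    c=cam(n); g=cv2.cvtColor(c["img"],cv2.COLOR_BGR2GRAY).astype(np.float32)
    for A in(11.5,12.2,13):
      for k,nm in enumerate(("+x","+y","-x","-y")):
        b=np.radians(A+90*k); e=np.array([np.cos(b),np.sin(b)]); f=np.array([-e[1],e[0]]); u=np.linspace(-.06,.06,80); O=np.arange(.060,.092,.0005)
        pr=[]
        for o in O:
            P=C+e*o+u[:,None]*f; q=proj(c,np.c_[P,np.full(80,.045)]).astype(np.float32); pr.append(cv2.remap(g,q[None],None,cv2.INTER_CUBIC).mean())
        d=np.gradient(np.array(pr)); pk=[i for i in range(1,len(d)-1) if d[i]>d[i-1] and d[i]>=d[i+1] and d[i]>.4]
        print(n,A,nm,[(round(O[i]*1e3,1),round(float(d[i]),2)) for i in pk])
```

```text
top 11.5 +x [(np.float64(74.5), 1.92), (np.float64(82.0), 5.6)]
top 11.5 +y [(np.float64(75.5), 2.2)]
top 11.5 -x [(np.float64(75.5), 2.25)]
top 11.5 -y [(np.float64(79.0), 5.53)]
top 12.2 +x [(np.float64(74.5), 1.92), (np.float64(82.0), 5.55)]
top 12.2 +y [(np.float64(75.5), 2.22)]
top 12.2 -x [(np.float64(75.5), 2.24)]
top 12.2 -y [(np.float64(79.0), 5.56)]
top 13 +x [(np.float64(82.0), 5.36)]
top 13 +y [(np.float64(75.5), 2.19)]
top 13 -x [(np.float64(75.5), 2.18)]
top 13 -y [(np.float64(79.0), 5.43)]
side 11.5 +x [(np.float64(74.0), 8.85)]
side 11.5 +y [(np.float64(76.0), 8.5)]
side 11.5 -x [(np.float64(77.5), 3.84)]
side 11.5 -y [(np.float64(76.5), 4.3)]
side 12.2 +x [(np.float64(74.0), 8.87)]
side 12.2 +y [(np.float64(76.0), 8.5)]
side 12.2 -x [(np.float64(77.5), 3.83)]
side 12.2 -y [(np.float64(76.5), 4.22)]
side 13 +x [(np.float64(74.0), 8.65)]
side 13 +y [(np.float64(76.0), 8.35)]
side 13 -x [(np.float64(77.5), 3.65)]
side 13 -y [(np.float64(76.5), 3.86)]
```

Call:
{"api": "send_rows", "payload": {
  "plan": [
    [[0.012,0.1,0.012],[0,0,0]],
    [[0,0.06,0],[0,0,0]],
    [[0,0.04,0],[0,0,0]],
    [[0,0.018,0],[0,0,0]],
    [[0,0,0],[0,0,0]],
    [[0,0,0],[0,0,0]],
    [[0,0,0],[0,0,0]]
  ]
}}

```text
time: 18.6
eef_pos: [0.5423, 0.149, 0.0347]
tcp_rot: [0.099, -0.7, 0.7, -0.099]
contact_force: [-0.1, 0.0, 0.9]
opening: 1.004
```

Call:
{"api": "send_rows", "payload": {
  "plan": [
    [[0,0,0],[0,0,0]],
    [[0,0,0],[0,0,0]],
    [[0,0,0],[0,0,0]],
    [[0,0,0],[0,0,0]],
    [[0,0,0],[0,0,0]],
    [[0,0,0],[0,0,0]]
  ],
  "gripper": 1
}}

```text
time: 19.2
eef_pos: [0.5427, 0.1489, 0.0351]
tcp_rot: [0.098, -0.7, 0.7, -0.1]
contact_force: [-0.3, -0.4, 5.1]
opening: 0.734
```

Run:
```python
from h import *
e=np.array([np.cos(np.radians(12.2)),np.sin(np.radians(12.2))]); b=np.array([.4991,-.3533])-.035*e+[.0005,0]; print(b)
p=get_state()["eef_pos"]
plan([((p[0],p[1],.19),-73.9),((*b,.19),-77.6),((*b,.075),-77.6)])
```

```text
[ 0.46539044 -0.36069637]
t 19.2 p [0.5427 0.1489 0.0351] psi -73.91 j1,6 [0.09 1.38] op 0.734 F [-0.3 -0.4  5.1]
 shift 4 x [0.0, -0.3227, 0.0]  total mm [0.0, -154.9, 0.0]
 turn 1 x [0.0, 0.0103, 0.0]
 shift 12 x [0.1284, 0.0, 0.3341]  total mm [185.0, 0.0, 481.2]
 shift 3 x [0.0, 0.3194, 0.0]  total mm [0.0, 115.0, 0.0]
```

Call:
{"api": "send_rows", "payload": {
  "plan": [
    [[0,-0.2,0],[0,0,0]],
    [[0,-0.36,0],[0,0,0]],
    [[0,-0.36,0],[0,0,0]],
    [[0,-0.36,0],[0,0.0103,0]],
    [[0.1284,0,0.3341],[0,0,0]],
    [[0.1284,0,0.3341],[0,0,0]],
    [[0.1284,0,0.3341],[0,0,0]],
    [[0.1284,0,0.3341],[0,0,0]],
    [[0.1284,0,0.3341],[0,0,0]],
    [[0.1284,0,0.3341],[0,0,0]]
  ]
}}

```text
time: 20.2
eef_pos: [0.5013, -0.1067, 0.1857]
tcp_rot: [-0.077, 0.704, -0.702, 0.075]
contact_force: [1.0, 0.5, -3.2]
opening: 0.735
```

Call:
{"api": "send_rows", "payload": {
  "plan": [
    [[0.1284,0,0.3341],[0,0,0]],
    [[0.1284,0,0.3341],[0,0,0]],
    [[0.1284,0,0.3341],[0,0,0]],
    [[0.1284,0,0.3341],[0,0,0]],
    [[0.1284,0,0.3341],[0,0,0]],
    [[0.1284,0,0.3341],[0,0,0]],
    [[0,0.25,0],[0,0,0]],
    [[0,0.3,0],[0,0,0]],
    [[0,0.25,0],[0,0,0]],
    [[0,0.12,0],[0,0,0]],
    [[0,0,0],[0,0,0]],
    [[0,0,0],[0,0,0]]
  ]
}}

```text
time: 21.4
eef_pos: [0.4648, -0.3607, 0.0778]
tcp_rot: [0.076, -0.703, 0.703, -0.076]
contact_force: [1.7, 0.2, -2.1]
opening: 0.735
```

Call:
{"api": "send_rows", "payload": {
  "plan": [
    [[0,0,0],[0,0,0]],
    [[0,0,0],[0,0,0]],
    [[0,0,0],[0,0,0]]
  ]
}}

```text
time: 21.7
eef_pos: [0.4653, -0.3612, 0.0791]
tcp_rot: [0.076, -0.702, 0.704, -0.077]
contact_force: [0.4, -0.3, -3.0]
opening: 0.736
```

Run:
```python
from h import *
plan([((.4654,-.3607,.0585),-77.6)])
```

```text
t 21.7 p [ 0.4653 -0.3612  0.0791] psi -77.61 j1,6 [-0.83  0.52] op 0.736 F [ 0.4 -0.3 -3. ]
 turn 1 x [-0.0004, -0.0, -0.0002]
 shift 1 x [-0.002, 0.1714, -0.004]  total mm [-0.2, 20.6, -0.5]
```

Call:
{"api": "send_rows", "payload": {
  "plan": [
    [[0,0.08,-0.004],[0,0,0]],
    [[0,0.06,0],[0,0,0]],
    [[0,0.028,0],[0,0,0]],
    [[0,0,0],[0,0,0]],
    [[0,0,0],[0,0,0]],
    [[0,0,0],[0,0,0]]
  ]
}}

```text
time: 22.3
eef_pos: [0.4643, -0.3599, 0.0582]
tcp_rot: [-0.077, 0.703, -0.702, 0.076]
contact_force: [-3.4, 3.6, 5.7]
opening: 0.736
```

Call:
{"api": "send_rows", "payload": {
  "plan": [
    [[-0.012,0,0],[0,0,0]],
    [[0,0,0],[0,0,0]],
    [[0,0,0],[0,0,0]]
  ]
}}

```text
time: 22.6
eef_pos: [0.4655, -0.3601, 0.0582]
tcp_rot: [-0.077, 0.703, -0.703, 0.076]
contact_force: [-4.1, 1.4, 5.3]
opening: 0.733
```

Call:
{"api": "send_rows", "payload": {
  "plan": [
    [[-0.008,0,0],[0,0,0]],
    [[0,0,0],[0,0,0]],
    [[0,0,0],[0,0,0]]
  ]
}}

```text
time: 22.9
eef_pos: [0.4663, -0.3601, 0.0581]
tcp_rot: [0.077, -0.703, 0.703, -0.076]
contact_force: [-5.6, 0.8, 5.5]
opening: 0.739
```

Call:
{"api": "send_rows", "payload": {
  "plan": [
    [[0,-0.008,0],[0,0,0]],
    [[0,0,0],[0,0,0]],
    [[0,0,0],[0,0,0]]
  ]
}}

```text
time: 23.2
eef_pos: [0.4668, -0.3598, 0.0582]
tcp_rot: [0.076, -0.703, 0.703, -0.076]
contact_force: [-1.5, -0.2, -1.0]
opening: 0.737
```

Call:
{"api": "send_rows", "payload": {
  "plan": [
    [[-0.008,0,0],[0,0,0]],
    [[0,0,0],[0,0,0]],
    [[0,0,0],[0,0,0]]
  ]
}}

```text
time: 23.5
eef_pos: [0.4677, -0.3596, 0.0582]
tcp_rot: [0.076, -0.703, 0.703, -0.076]
contact_force: [-2.6, -1.2, -0.6]
opening: 0.734
```

Call:
{"api": "send_rows", "payload": {
  "plan": [
    [[-0.008,0,0],[0,0,0]],
    [[0,0,0],[0,0,0]],
    [[0,0,0],[0,0,0]]
  ]
}}

```text
time: 23.8
eef_pos: [0.4685, -0.3592, 0.0582]
tcp_rot: [-0.076, 0.703, -0.703, 0.076]
contact_force: [-2.6, -1.0, -1.5]
opening: 0.736
```

Call:
{"api": "send_rows", "payload": {
  "plan": [
    [[0,0,0],[0,0,0]],
    [[0,0,0],[0,0,0]],
    [[0,0,0],[0,0,0]],
    [[0,-0.1,0],[0,0,0]],
    [[0,-0.3,0],[0,0,0]],
    [[0,-0.3,0],[0,0,0]],
    [[0,-0.25,0],[0,0,0]],
    [[0,0,0],[0,0,0]]
  ],
  "gripper": 0
}}

```text
time: 24.6
eef_pos: [0.4714, -0.3617, 0.1798]
tcp_rot: [0.074, -0.699, 0.706, -0.079]
contact_force: [-0.0, 0.3, 1.0]
opening: 1.003
```

Run:
```python
from h import *
plan([((.587,.0006,.17),-73),((.587,.0006,.06),-73)])
```

```text
t 24.6 p [ 0.4714 -0.3617  0.1798] psi -77.61 j1,6 [-0.83  0.53] op 1.003 F [-0.   0.3  1. ]
 turn 1 x [-0.0018, -0.0128, -0.001]
 shift 9 x [-0.2004, 0.0091, -0.2895]  total mm [-216.5, 9.8, -312.7]
 shift 3 x [0.0, 0.3056, 0.0]  total mm [0.0, 110.0, 0.0]
```

Call:
{"api": "send_rows", "payload": {
  "plan": [
    [[-0.2004,0.006,-0.2895],[0,-0.0128,0]],
    [[-0.2004,0.006,-0.2895],[0,0,0]],
    [[-0.2004,0.006,-0.2895],[0,0,0]],
    [[-0.2004,0.006,-0.2895],[0,0,0]],
    [[-0.2004,0.006,-0.2895],[0,0,0]],
    [[-0.2004,0.006,-0.2895],[0,0,0]],
    [[-0.2004,0.006,-0.2895],[0,0,0]],
    [[-0.2004,0.006,-0.2895],[0,0,0]],
    [[-0.2004,0.006,-0.2895],[0,0,0]],
    [[0,0,0],[0,0,0]]
  ]
}}

```text
time: 25.6
eef_pos: [0.588, 0.0063, 0.1657]
tcp_rot: [-0.106, 0.7, -0.699, 0.106]
contact_force: [-0.2, -0.2, -1.1]
opening: 1.005
```

Run:
```python
from h import *
x0,x1,y0,y1=.38,.60,-.47,-.25
A=[]
for n in("top","side"):
    c=cam(n); A.append(bright(ortho(c,x0,x1,y0,y1,.07,.0006),2.6 if n=="top" else 1.8,0))
    for th in(62,75,85,95,105): print(n,th,blobs(c,x0,x1,y0,y1,.07,lambda i:(i.mean(2)>th)&(i.min(2)>50),lo=1200,hi=4600))
    if n=="top": [print(b) for b in blobs(c,.44,.70,-.10,.24,.047,neutral)]
cv2.imwrite("pics/p2.png",np.hstack(A))
plan([((.587,.0006,.060),-73)])
```

```text
top 62 []
top 75 []
top 85 [{'c': [0.492, -0.3539], 'rc': [0.4818, -0.3559], 'L': 64.4, 'W': 62.5, 'ang': np.float64(102.1), 'area': 2216, 'g': 104}, {'c': [0.4322, -0.2606], 'rc': [0.4552, -0.2658], 'L': 149.5, 'W': 31.5, 'ang': np.float64(0.0), 'area': 2473, 'g': 143}]
top 95 [{'c': [0.4988, -0.3529], 'rc': [0.4984, -0.3532], 'L': 59.9, 'W': 26.0, 'ang': np.float64(102.3), 'area': 1426, 'g': 112}, {'c': [0.4306, -0.2603], 'rc': [0.4523, -0.2652], 'L': 143.5, 'W': 30.5, 'ang': np.float64(0.0), 'area': 2327, 'g': 147}]
top 105 [{'c': [0.4292, -0.2601], 'rc': [0.4505, -0.265], 'L': 140.0, 'W': 30.0, 'ang': np.float64(0.0), 'area': 2205, 'g': 149}]
{'c': [0.6048, 0.0353], 'rc': [0.6015, 0.0348], 'L': 114.9, 'W': 33.1, 'ang': np.float64(80.8), 'area': 1596, 'g': 29}
{'c': [0.6689, -0.0922], 'rc': [0.6588, -0.0895], 'L': 82.5, 'W': 20.0, 'ang': np.float64(0.0), 'area': 1004, 'g': 134}
side 62 []
side 75 []
side 85 []
side 95 []
side 105 [{'c': [0.4808, -0.3567], 'rc': [0.4808, -0.3565], 'L': 64.8, 'W': 63.7, 'ang': np.float64(102.5), 'area': 3909, 'g': 115}]
t 25.7 p [0.5873 0.0028 0.1656] psi -72.88 j1,6 [-0.17  1.1 ] op 0.999 F [-0.4  1.  -0.1]
 turn 1 x [0.0, 0.0003, 0.0001]
 shift 3 x [0.0026, 0.2934, 0.0056]  total mm [0.9, 105.6, 2.0]
```

View pics/p2.png

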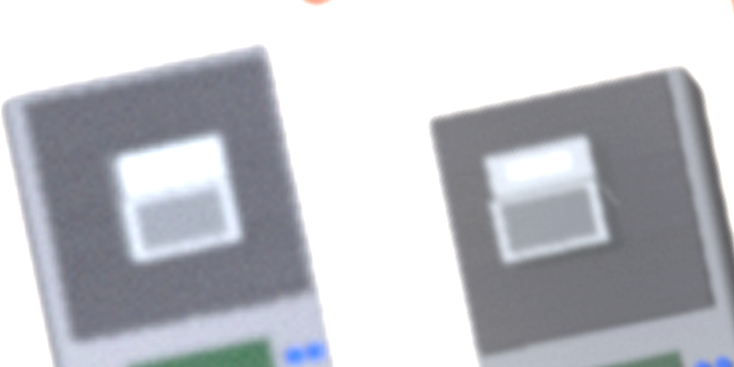

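Call:
{"api": "send_rows", "payload": {
  "plan": [
    [[0,0.3,0.01],[0,0,0]],
    [[0,0.3,0.007],[0,0,0]],
    [[0,0.2,0],[0,0,0]],
    [[0,0.1,0],[0,0,0]],
    [[0,0,0],[0,0,0]],
    [[0,0,0],[0,0,0]],
    [[0,0,0],[0,0,0]],
    [[0,0,0],[0,0,0]]
  ]
}}

```text
time: 26.5
eef_pos: [0.5893, -0.0004, 0.0597]
tcp_rot: [0.103, -0.699, 0.7, -0.106]
contact_force: [0.1, 0.4, 0.2]
opening: 1.003
```

Run:
```python
from h import *
plan([((.587,.0006,.0365),-73)])
s=cam("side"); u,v=proj(s,[(.587,.0006,.05)])[0].astype(int)
for th in (100,120,140): print(blobs(s,.50,.68,-.10,.10,.047,lambda i:neutral(i)&(i.mean(2)>th),lo=700,hi=4000))
cv2.imwrite("pics/g2.png",cv2.resize(bright(s["img"][v-50:v+50,u-65:u+65],1.8),None,fx=5,fy=5,interpolation=cv2.INTER_CUBIC))
```

```text
t 26.5 p [ 5.893e-01 -4.000e-04  5.970e-02] psi -73.01 j1,6 [-0.17  1.1 ] op 1.003 F [0.1 0.4 0.2]
 turn 1 x [-0.0002, -0.0, -0.0005]
 shift 1 x [0.016, 0.193, -0.0136]  total mm [1.9, 23.2, -1.6]
[{'c': [0.5845, 0.0009], 'rc': [0.5864, 0.001], 'L': 65.6, 'W': 35.7, 'ang': np.float64(112.4), 'area': 1768, 'g': 133}]
[{'c': [0.5847, 0.003], 'rc': [0.5869, 0.0024], 'L': 63.0, 'W': 28.9, 'ang': np.float64(110.9), 'area': 1356, 'g': 140}]
[]
```

View pics/g2.png

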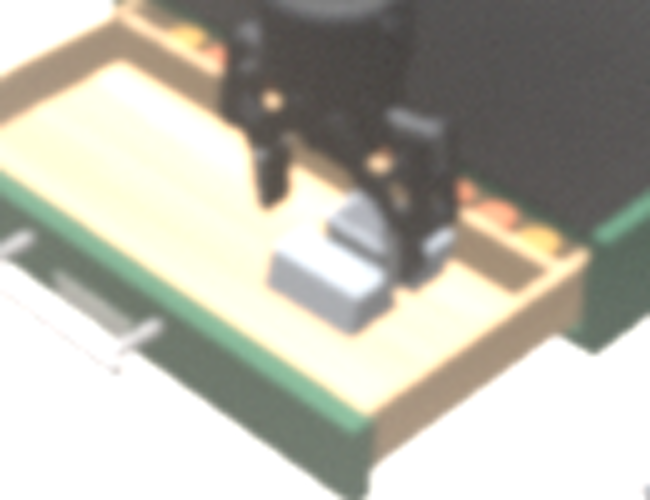

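Call:
{"api": "send_rows", "payload": {
  "plan": [
    [[0.013,0.08,-0.012],[0,0,0]],
    [[0,0.06,0],[0,0,0]],
    [[0,0.03,0],[0,0,0]],
    [[0,0.017,0],[0,0,0]],
    [[0,0,0],[0,0,0]],
    [[0,0,0],[0,0,0]],
    [[0,0,0],[0,0,0]]
  ]
}}

```text
time: 27.25
eef_pos: [0.5865, 0.0008, 0.0357]
tcp_rot: [0.104, -0.699, 0.699, -0.105]
contact_force: [0.5, -0.2, 0.5]
opening: 1.002
```

Call:
{"api": "send_rows", "payload": {
  "plan": [
    [[0,0,0],[0,0,0]],
    [[0,0,0],[0,0,0]],
    [[0,0,0],[0,0,0]],
    [[0,0,0],[0,0,0]],
    [[0,0,0],[0,0,0]],
    [[0,0,0],[0,0,0]]
  ],
  "gripper": 1
}}

```text
time: 27.85
eef_pos: [0.5869, 0.0007, 0.0362]
tcp_rot: [0.104, -0.699, 0.7, -0.105]
contact_force: [-0.6, 0.3, 5.7]
opening: 0.734
```

Run:
```python
from h import *
b=(.4804,-.3413)
p=get_state()["eef_pos"]
plan([((p[0],p[1],.19),-73),((*b,.19),12.2),((*b,.10),12.2)])
```

```text
t 27.85 p [0.5869 0.0007 0.0362] psi -73.01 j1,6 [-0.17  1.1 ] op 0.734 F [-0.6  0.3  5.7]
 shift 4 x [0.0, -0.3203, 0.0]  total mm [0.0, -153.8, 0.0]
 turn 11 x [0.0, -0.0215, 0.0]
 shift 8 x [0.3248, 0.0, -0.1837]  total mm [311.8, 0.0, -176.4]
 shift 2 x [0.0, 0.375, 0.0]  total mm [0.0, 90.0, 0.0]
```

Call:
{"api": "send_rows", "payload": {
  "plan": [
    [[0,-0.2,0],[0,0,0]],
    [[0,-0.36,0],[0,0,0]],
    [[0,-0.36,0],[0,0,0]],
    [[0,-0.36,0],[0,-0.0215,0]],
    [[0,0,0],[0,-0.0215,0]],
    [[0,0,0],[0,-0.0215,0]],
    [[0,0,0],[0,-0.0215,0]],
    [[0,0,0],[0,-0.0215,0]],
    [[0,0,0],[0,-0.0215,0]],
    [[0,0,0],[0,-0.0215,0]],
    [[0,0,0],[0,-0.0215,0]]
  ]
}}

```text
time: 28.95
eef_pos: [0.5846, 0.0012, 0.1863]
tcp_rot: [-0.452, 0.546, -0.543, 0.45]
contact_force: [-0.1, -0.5, -2.2]
opening: 0.733
```

Call:
{"api": "send_rows", "payload": {
  "plan": [
    [[0,0,0],[0,-0.0215,0]],
    [[0,0,0],[0,-0.0215,0]],
    [[0,0,0],[0,-0.0215,0]],
    [[0.3248,0,-0.1837],[0,0,0]],
    [[0.3248,0,-0.1837],[0,0,0]],
    [[0.3248,0,-0.1837],[0,0,0]],
    [[0.3248,0,-0.1837],[0,0,0]],
    [[0.3248,0,-0.1837],[0,0,0]],
    [[0.3248,0,-0.1837],[0,0,0]],
    [[0.3248,0,-0.1837],[0,0,0]],
    [[0.3248,0,-0.1837],[0,0,0]],
    [[0,0.2,0],[0,0,0]]
  ]
}}

```text
time: 30.15
eef_pos: [0.4786, -0.3473, 0.1669]
tcp_rot: [0.55, -0.443, 0.448, -0.548]
contact_force: [0.6, -0.4, -2.7]
opening: 0.732
```

Call:
{"api": "send_rows", "payload": {
  "plan": [
    [[0,0.25,0],[0,0,0]],
    [[0,0.15,0],[0,0,0]],
    [[0,0.1,0],[0,0,0]],
    [[0,0,0],[0,0,0]],
    [[0,0,0],[0,0,0]],
    [[0,0,0],[0,0,0]],
    [[0,0,0],[0,0,0]]
  ]
}}

```text
time: 30.85
eef_pos: [0.4801, -0.3416, 0.1066]
tcp_rot: [0.55, -0.443, 0.445, -0.55]
contact_force: [0.2, -0.5, -2.9]
opening: 0.736
```

Run:
```python
from h import *
plan([((.4804,-.3413,.0845),12.2)])
t=cam("top"); [print(b) for b in blobs(t,.44,.70,-.10,.24,.047,neutral)]
```

```text
t 30.85 p [ 0.4801 -0.3416  0.1066] psi 12.15 j1,6 [-0.79 -1.  ] op 0.736 F [ 0.2 -0.5 -2.9]
 turn 1 x [-0.0002, -0.0001, 0.0004]
 shift 1 x [-0.002, 0.1838, 0.003]  total mm [-0.2, 22.1, 0.4]
{'c': [0.6303, 0.0129], 'rc': [0.6303, 0.0128], 'L': 66.1, 'W': 42.5, 'ang': np.float64(106.7), 'area': 2695, 'g': 87}
{'c': [0.6688, -0.0922], 'rc': [0.6585, -0.0892], 'L': 83.0, 'W': 20.5, 'ang': np.float64(0.0), 'area': 1010, 'g': 139}
```

Call:
{"api": "send_rows", "payload": {
  "plan": [
    [[0,0.08,0.003],[0,0,0]],
    [[0,0.06,0],[0,0,0]],
    [[0,0.03,0],[0,0,0]],
    [[0,0.016,0],[0,0,0]],
    [[0,0,0],[0,0,0]],
    [[0,0,0],[0,0,0]],
    [[0,0,0],[0,0,0]]
  ]
}}

```text
time: 31.6
eef_pos: [0.4793, -0.3405, 0.0843]
tcp_rot: [-0.55, 0.445, -0.443, 0.55]
contact_force: [-4.8, 4.2, 8.5]
opening: 0.733
```

Call:
{"api": "send_rows", "payload": {
  "plan": [
    [[0,-0.01,0],[0,0,0]],
    [[0,0,0],[0,0,0]],
    [[0,0,0],[0,0,0]]
  ]
}}

```text
time: 31.9
eef_pos: [0.4797, -0.3409, 0.0843]
tcp_rot: [-0.55, 0.445, -0.444, 0.55]
contact_force: [-1.6, 2.6, 3.8]
opening: 0.737
```

Call:
{"api": "send_rows", "payload": {
  "plan": [
    [[0,0,0],[0,0,0]],
    [[0,0,0],[0,0,0]],
    [[0,0,0],[0,0,0]],
    [[0,-0.1,0],[0,0,0]],
    [[0,-0.3,0],[0,0,0]],
    [[0,-0.3,0],[0,0,0]],
    [[0,-0.1,0],[0,0,0]],
    [[0,0,0],[0,0,0]]
  ],
  "gripper": 0
}}

```text
time: 32.7
eef_pos: [0.4809, -0.3422, 0.1833]
tcp_rot: [0.55, -0.442, 0.447, -0.55]
contact_force: [-0.4, 0.6, 0.2]
opening: 1.001
```

Run:
```python
from h import *
plan([((.630,.0127,.17),-73.2)])
s=cam("side"); t=cam("top")
o=ortho(s,.55,.70,-.08,.10,.047,.001)
for c in(s,t): print(blobs(c,.56,.70,-.08,.10,.047,neutral,lo=700,hi=4000))
cv2.imwrite("pics/n2.png",np.hstack([cv2.resize(bright(ortho(c,.56,.70,-.08,.10,.047,.0005),2,0),None,fx=1.1,fy=1.1) for c in (t,s)]))
```

```text
t 32.7 p [ 0.4809 -0.3422  0.1833] psi 12.13 j1,6 [-0.79 -1.  ] op 1.001 F [-0.4  0.6  0.2]
 turn 11 x [-0.0001, 0.0215, 0.0]
 shift 9 x [-0.2271, 0.0123, -0.2747]  total mm [-245.3, 13.3, -296.7]
[]
[{'c': [0.6303, 0.0128], 'rc': [0.6302, 0.0128], 'L': 66.2, 'W': 42.6, 'ang': np.float64(106.6), 'area': 2697, 'g': 86}, {'c': [0.6846, 0.0461], 'rc': [0.677, 0.0213], 'L': 157.5, 'W': 46.0, 'ang': np.float64(90.0), 'area': 3736, 'g': 18}]
```

View pics/n2.png

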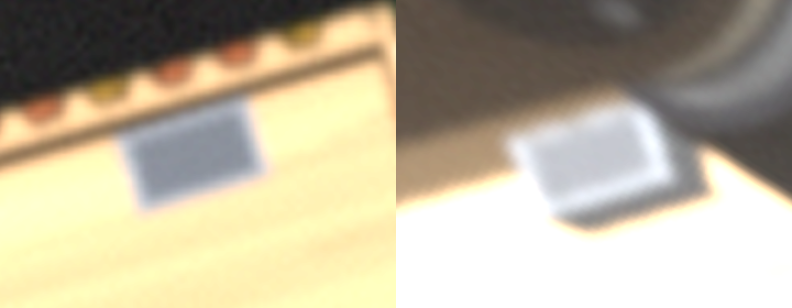

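Call:
{"api": "send_rows", "payload": {
  "plan": [
    [[0,0,0],[0,0.0215,0]],
    [[0,0,0],[0,0.0215,0]],
    [[0,0,0],[0,0.0215,0]],
    [[0,0,0],[0,0.0215,0]],
    [[0,0,0],[0,0.0215,0]],
    [[0,0,0],[0,0.0215,0]],
    [[0,0,0],[0,0.0215,0]],
    [[0,0,0],[0,0.0215,0]],
    [[0,0,0],[0,0.0215,0]],
    [[0,0,0],[0,0.0215,0]],
    [[0,0,0],[0,0.0215,0]]
  ]
}}

```text
time: 33.9
eef_pos: [0.4785, -0.3399, 0.1768]
tcp_rot: [-0.104, 0.701, -0.698, 0.101]
contact_force: [0.5, -0.1, -0.1]
opening: 0.999
```

Call:
{"api": "send_rows", "payload": {
  "plan": [
    [[-0.2271,0.01,-0.2747],[0,0,0]],
    [[-0.2271,0.01,-0.2747],[0,0,0]],
    [[-0.2271,0.01,-0.2747],[0,0,0]],
    [[-0.2271,0.01,-0.2747],[0,0,0]],
    [[-0.2271,0.01,-0.2747],[0,0,0]],
    [[-0.2271,0.01,-0.2747],[0,0,0]],
    [[-0.2271,0.01,-0.2747],[0,0,0]],
    [[-0.2271,0.01,-0.2747],[0,0,0]],
    [[-0.2271,0.01,-0.2747],[0,0,0]],
    [[0,0.2,0],[0,0,0]],
    [[0,0.3,0],[0,0,0]],
    [[0,0.2,0],[0,0,0]]
  ]
}}

```text
time: 35.1
eef_pos: [0.6247, 0.0155, 0.0799]
tcp_rot: [-0.107, 0.7, -0.699, 0.102]
contact_force: [0.3, -0.7, -0.2]
opening: 1.002
```

Call:
{"api": "send_rows", "payload": {
  "plan": [
    [[0,0,0],[0,0,0]],
    [[0,0,0],[0,0,0]],
    [[0,0,0],[0,0,0]],
    [[0,0,0],[0,0,0]]
  ]
}}

```text
time: 35.5
eef_pos: [0.6287, 0.0141, 0.087]
tcp_rot: [0.103, -0.699, 0.7, -0.105]
contact_force: [0.8, 0.5, 0.1]
opening: 1.004
```

Run:
```python
from h import *
plan([((.628,.0118,.0362),-73.3)])
x0,x1,y0,y1=.38,.60,-.47,-.25
A=[]
for n in("top","side"):
    c=cam(n); A.append(bright(ortho(c,x0,x1,y0,y1,.095,.0006),2.6 if n=="top" else 1.8,0))
    for th in(100,115,135): print(n,th,blobs(c,x0,x1,y0,y1,.095,lambda i:(i.mean(2)>th)&(i.min(2)>50),lo=900,hi=3000))
cv2.imwrite("pics/p3.png",np.hstack(A))
```

```text
t 35.5 p [0.6287 0.0141 0.087 ] psi -73.02 j1,6 [-0.14  1.14] op 1.004 F [0.8 0.5 0.1]
 turn 1 x [-0.0002, 0.0008, -0.0005]
 shift 2 x [0.0056, 0.2116, 0.0084]  total mm [1.4, 50.8, 2.0]
top 100 [{'c': [0.4214, -0.2585], 'rc': [0.4388, -0.2625], 'L': 116.5, 'W': 25.0, 'ang': np.float64(0.0), 'area': 1554, 'g': 149}, {'c': [0.4863, -0.3474], 'rc': [0.4836, -0.3536], 'L': 58.5, 'W': 48.9, 'ang': np.float64(12.3), 'area': 1838, 'g': 115}]
top 115 [{'c': [0.4194, -0.2581], 'rc': [0.4362, -0.262], 'L': 111.5, 'W': 24.0, 'ang': np.float64(0.0), 'area': 1412, 'g': 153}]
top 135 [{'c': [0.4167, -0.2575], 'rc': [0.432, -0.261], 'L': 103.0, 'W': 22.0, 'ang': np.float64(0.0), 'area': 1218, 'g': 157}]
side 100 [{'c': [0.3884, -0.4312], 'rc': [0.392, -0.416], 'L': 107.0, 'W': 23.0, 'ang': np.float64(90.0), 'area': 1281, 'g': 104}, {'c': [0.4793, -0.3885], 'rc': [0.4731, -0.3879], 'L': 62.1, 'W': 28.9, 'ang': np.float64(11.8), 'area': 1132, 'g': 124}, {'c': [0.4806, -0.3418], 'rc': [0.4805, -0.3419], 'L': 64.2, 'W': 26.2, 'ang': np.float64(12.8), 'area': 1597, 'g': 135}]
side 115 [{'c': [0.4805, -0.3419], 'rc': [0.4805, -0.3419], 'L': 61.3, 'W': 23.4, 'ang': np.float64(12.4), 'area': 1365, 'g': 139}]
side 135 []
```

View pics/p3.png

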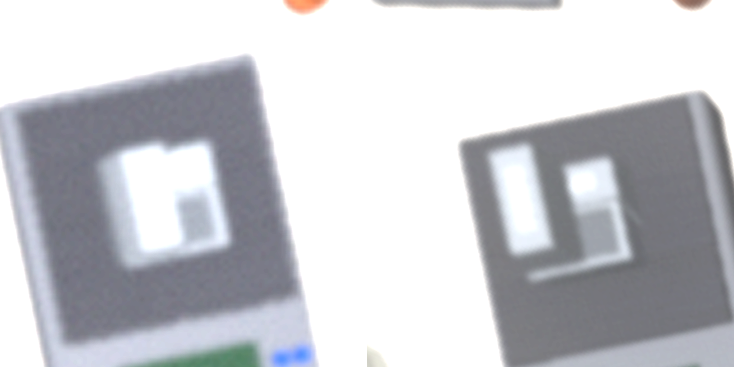

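Call:
{"api": "send_rows", "payload": {
  "plan": [
    [[0.006,0.15,0.01],[0,0.0008,0]],
    [[0.005,0.12,0.007],[0,0,0]],
    [[0,0.08,0],[0,0,0]],
    [[0,0.05,0],[0,0,0]],
    [[0,0.023,0],[0,0,0]],
    [[0,0,0],[0,0,0]],
    [[0,0,0],[0,0,0]],
    [[0,0,0],[0,0,0]]
  ]
}}

```text
time: 36.4
eef_pos: [0.6274, 0.0121, 0.035]
tcp_rot: [0.102, -0.699, 0.7, -0.103]
contact_force: [-0.1, 0.4, 0.8]
opening: 1.001
```

Call:
{"api": "send_rows", "payload": {
  "plan": [
    [[0,0,0],[0,0,0]],
    [[0,0,0],[0,0,0]],
    [[0,0,0],[0,0,0]],
    [[0,0,0],[0,0,0]],
    [[0,0,0],[0,0,0]],
    [[0,0,0],[0,0,0]]
  ],
  "gripper": 1
}}

```text
time: 37.0
eef_pos: [0.6276, 0.0119, 0.0352]
tcp_rot: [0.102, -0.699, 0.7, -0.103]
contact_force: [0.2, -0.1, 6.0]
opening: 0.735
```

Run:
```python
from h import *
b=(.4871,-.3751)
p=get_state()["eef_pos"]
plan([((p[0],p[1],.19),-73.3),((*b,.19),12.2),((*b,.11),12.2)])
```

```text
t 37.0 p [0.6276 0.0119 0.0352] psi -73.29 j1,6 [-0.14  1.14] op 0.735 F [ 0.2 -0.1  6. ]
 shift 4 x [0.0, -0.3224, 0.0]  total mm [0.0, -154.8, 0.0]
 turn 11 x [0.0, -0.0216, 0.0]
 shift 10 x [0.2905, 0.0, -0.1826]  total mm [348.6, 0.0, -219.1]
 shift 2 x [0.0, 0.3333, 0.0]  total mm [0.0, 80.0, 0.0]
```

Call:
{"api": "send_rows", "payload": {
  "plan": [
    [[0,-0.2,0],[0,0,0]],
    [[0,-0.36,0],[0,0,0]],
    [[0,-0.36,0],[0,0,0]],
    [[0,-0.36,0],[0,-0.0216,0]],
    [[0,0,0],[0,-0.0216,0]],
    [[0,0,0],[0,-0.0216,0]],
    [[0,0,0],[0,-0.0216,0]],
    [[0,0,0],[0,-0.0216,0]],
    [[0,0,0],[0,-0.0216,0]],
    [[0,0,0],[0,-0.0216,0]],
    [[0,0,0],[0,-0.0216,0]],
    [[0,0,0],[0,-0.0216,0]]
  ]
}}

```text
time: 38.2
eef_pos: [0.6251, 0.0125, 0.1848]
tcp_rot: [-0.488, 0.515, -0.511, 0.486]
contact_force: [0.5, -0.0, -3.4]
opening: 0.735
```

Call:
{"api": "send_rows", "payload": {
  "plan": [
    [[0,0,0],[0,-0.0216,0]],
    [[0,0,0],[0,-0.0216,0]],
    [[0.2905,0,-0.1826],[0,0,0]],
    [[0.2905,0,-0.1826],[0,0,0]],
    [[0.2905,0,-0.1826],[0,0,0]],
    [[0.2905,0,-0.1826],[0,0,0]],
    [[0.2905,0,-0.1826],[0,0,0]],
    [[0.2905,0,-0.1826],[0,0,0]],
    [[0.2905,0,-0.1826],[0,0,0]],
    [[0.2905,0,-0.1826],[0,0,0]],
    [[0.2905,0,-0.1826],[0,0,0]],
    [[0.2905,0,-0.1826],[0,0,0]]
  ]
}}

```text
time: 39.4
eef_pos: [0.4847, -0.3752, 0.1851]
tcp_rot: [-0.55, 0.446, -0.442, 0.551]
contact_force: [0.9, -0.3, -3.3]
opening: 0.735
```

Call:
{"api": "send_rows", "payload": {
  "plan": [
    [[0,0,0],[0,0,0]],
    [[0,0.25,0],[0,0,0]],
    [[0,0.25,0],[0,0,0]],
    [[0,0.12,0],[0,0,0]],
    [[0,0,0],[0,0,0]],
    [[0,0,0],[0,0,0]],
    [[0,0,0],[0,0,0]],
    [[0,0,0],[0,0,0]]
  ]
}}

```text
time: 40.2
eef_pos: [0.4876, -0.3758, 0.1155]
tcp_rot: [0.551, -0.443, 0.445, -0.55]
contact_force: [0.4, -0.5, -4.4]
opening: 0.732
```

Run:
```python
from h import *
plan([((.4871,-.3751,.0838),12.2)])
```

```text
t 40.2 p [ 0.4876 -0.3758  0.1155] psi 12.25 j1,6 [-0.82 -1.04] op 0.732 F [ 0.4 -0.5 -4.4]
 turn 1 x [-0.0003, 0.0001, 0.0005]
 shift 1 x [-0.0063, 0.2644, -0.0026]  total mm [-0.8, 31.7, -0.3]
```

Call:
{"api": "send_rows", "payload": {
  "plan": [
    [[0,0.1,-0.003],[0,0,0]],
    [[0,0.09,0],[0,0,0]],
    [[0,0.045,0],[0,0,0]],
    [[0,0.02,0],[0,0,0]],
    [[0,0,0],[0,0,0]],
    [[0,0,0],[0,0,0]],
    [[0,0,0],[0,0,0]]
  ]
}}

```text
time: 40.9
eef_pos: [0.486, -0.3748, 0.0832]
tcp_rot: [-0.55, 0.444, -0.443, 0.551]
contact_force: [-3.6, 3.6, 3.5]
opening: 0.733
```

Call:
{"api": "send_rows", "payload": {
  "plan": [
    [[-0.008,0,0],[0,0,0]],
    [[0,0,0],[0,0,0]],
    [[0,0,0],[0,0,0]]
  ]
}}

```text
time: 41.2
eef_pos: [0.4861, -0.3748, 0.0833]
tcp_rot: [0.551, -0.443, 0.444, -0.55]
contact_force: [-3.7, -0.5, 2.8]
opening: 0.737
```

Call:
{"api": "send_rows", "payload": {
  "plan": [
    [[0,-0.007,0.004],[0,0,0]],
    [[0,0,0],[0,0,0]],
    [[0,0,0],[0,0,0]]
  ]
}}

```text
time: 41.5
eef_pos: [0.4868, -0.3743, 0.0833]
tcp_rot: [0.55, -0.443, 0.444, -0.55]
contact_force: [-0.7, -1.1, -3.2]
opening: 0.734
```

Call:
{"api": "send_rows", "payload": {
  "plan": [
    [[-0.008,0,0],[0,0,0]],
    [[0,0,0],[0,0,0]],
    [[0,0,0],[0,0,0]]
  ]
}}

```text
time: 41.8
eef_pos: [0.4864, -0.373, 0.0834]
tcp_rot: [-0.55, 0.444, -0.444, 0.551]
contact_force: [0.4, -1.9, -4.2]
opening: 0.737
```

Call:
{"api": "send_rows", "payload": {
  "plan": [
    [[-0.007,0,0],[0,0,0]],
    [[0,0,0],[0,0,0]],
    [[0,0,0],[0,0,0]]
  ]
}}

```text
time: 42.1
eef_pos: [0.4861, -0.372, 0.0836]
tcp_rot: [-0.55, 0.444, -0.444, 0.551]
contact_force: [0.6, -1.8, -4.3]
opening: 0.736
```

Call:
{"api": "send_rows", "payload": {
  "plan": [
    [[0,0.003,0],[0,0,0]],
    [[0,0,0],[0,0,0]]
  ]
}}

```text
time: 42.3
eef_pos: [0.4861, -0.3721, 0.0834]
tcp_rot: [-0.55, 0.444, -0.444, 0.551]
contact_force: [-0.2, 0.4, -3.2]
opening: 0.735
```

Call:
{"api": "send_rows", "payload": {
  "plan": [
    [[0,0,0],[0,0,0]],
    [[0,0,0],[0,0,0]],
    [[0,0,0],[0,0,0]],
    [[0,-0.1,0],[0,0,0]],
    [[0,-0.3,0],[0,0,0]],
    [[0,-0.3,0],[0,0,0]],
    [[0,-0.1,0],[0,0,0]],
    [[0,0,0],[0,0,0]]
  ],
  "gripper": 0
}}

```text
time: 43.1
eef_pos: [0.4874, -0.3736, 0.1831]
tcp_rot: [0.551, -0.442, 0.446, -0.55]
contact_force: [-0.6, 0.1, -0.8]
opening: 0.998
```

Call:
{"api": "send_rows", "payload": {
  "plan": [
    [[-0.38,0,0],[0,0,0]],
    [[-0.38,0,0],[0,0,0]],
    [[-0.38,0,0],[0,0,0]],
    [[-0.38,0,0],[0,0,0]],
    [[-0.38,0,0],[0,0,0]],
    [[0,0,0],[0,0,0]],
    [[0,0,0],[0,0,0]]
  ],
  "gripper": 0.62
}}

```text
time: 43.8
eef_pos: [0.4369, -0.1483, 0.1779]
tcp_rot: [0.551, -0.444, 0.443, -0.551]
contact_force: [0.1, -1.2, -0.0]
opening: 0.381
```

Run:
```python
from h import *
plan([])
x0,x1,y0,y1=.38,.60,-.47,-.25
A=[]
for n in("top","side"):
    c=cam(n); A.append(bright(ortho(c,x0,x1,y0,y1,.095,.0006),2.6 if n=="top" else 1.8,0))
    for th in(85,100,115): print(n,th,blobs(c,x0,x1,y0,y1,.095,lambda i:(i.mean(2)>th)&(i.min(2)>50),lo=900,hi=5000))
    if n=="top":
        B=bright(ortho(c,.40,.74,-.12,.28,.06,.001),2); q=bright(ortho(c,.40,.66,.0,.12,.048,.001),2,0)
cv2.imwrite("pics/p4.png",np.vstack([np.hstack(A),np.hstack([cv2.resize(B,None,fx=.6,fy=.6),np.zeros((204,734-240,3),np.uint8)])]))
```

```text
t 43.8 p [ 0.4369 -0.1483  0.1779] psi 12.35 j1,6 [-0.55 -0.76] op 0.381 F [ 0.1 -1.2 -0. ]
top 85 [{'c': [0.4076, -0.2605], 'rc': [0.412, -0.263], 'L': 63.0, 'W': 26.0, 'ang': np.float64(0.0), 'area': 1219, 'g': 142}, {'c': [0.4807, -0.3462], 'rc': [0.4827, -0.3562], 'L': 65.2, 'W': 64.1, 'ang': np.float64(12.4), 'area': 2375, 'g': 104}]
top 100 [{'c': [0.4067, -0.26], 'rc': [0.4112, -0.2625], 'L': 61.5, 'W': 25.0, 'ang': np.float64(0.0), 'area': 1117, 'g': 146}, {'c': [0.4807, -0.3403], 'rc': [0.4807, -0.3408], 'L': 57.5, 'W': 25.4, 'ang': np.float64(12.4), 'area': 1318, 'g': 113}]
top 115 [{'c': [0.4058, -0.2595], 'rc': [0.4105, -0.2617], 'L': 60.0, 'W': 23.5, 'ang': np.float64(0.0), 'area': 1024, 'g': 150}]
side 85 [{'c': [0.3893, -0.4269], 'rc': [0.3937, -0.4095], 'L': 120.0, 'W': 26.5, 'ang': np.float64(90.0), 'area': 1689, 'g': 108}]
side 100 [{'c': [0.3888, -0.4298], 'rc': [0.3927, -0.4142], 'L': 110.5, 'W': 24.5, 'ang': np.float64(90.0), 'area': 1442, 'g': 110}, {'c': [0.4842, -0.3587], 'rc': [0.4841, -0.3586], 'L': 66.4, 'W': 65.4, 'ang': np.float64(12.4), 'area': 4187, 'g': 123}]
side 115 [{'c': [0.4818, -0.3479], 'rc': [0.4839, -0.3584], 'L': 63.8, 'W': 62.6, 'ang': np.float64(12.1), 'area': 2183, 'g': 139}]
```

View pics/p4.png

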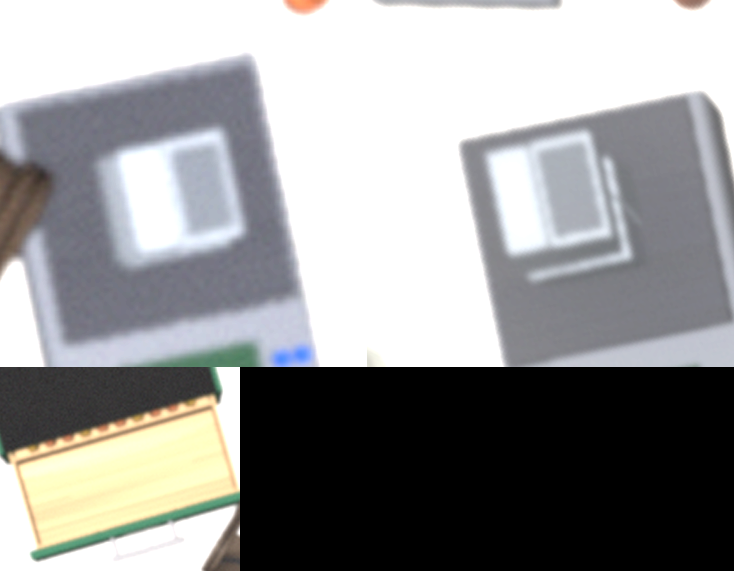

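Run:
```python
from h import *
t=cam("top"); im=ortho(t,.40,.50,-.06,.12,.048,.001)
plan([((.4343,.0335,.12),15.4),((.4343,.0335,.043),15.4)])
```

```text
t 43.95 p [ 0.4379 -0.1504  0.179 ] psi 12.18 j1,6 [-0.55 -0.76] op 0.378 F [ 0.5 -0.8 -1.1]
 turn 1 x [0.0001, -0.009, -0.0]
 shift 5 x [-0.2971, 0.0983, 0.0756]  total mm [-178.3, 59.0, 45.3]
 shift 2 x [0.0, 0.3208, 0.0]  total mm [0.0, 77.0, 0.0]
```

Call:
{"api": "send_rows", "payload": {
  "plan": [
    [[-0.2971,0.0983,0.0756],[0,-0.009,0]],
    [[-0.2971,0.0983,0.0756],[0,0,0]],
    [[-0.2971,0.0983,0.0756],[0,0,0]],
    [[-0.2971,0.0983,0.0756],[0,0,0]],
    [[-0.2971,0.0983,0.0756],[0,0,0]],
    [[0,0,0],[0,0,0]],
    [[0,0,0],[0,0,0]],
    [[0,0,0],[0,0,0]],
    [[0,0,0],[0,0,0]]
  ]
}}

```text
time: 44.85
eef_pos: [0.4369, 0.033, 0.121]
tcp_rot: [-0.562, 0.428, -0.429, 0.562]
contact_force: [0.8, 0.0, -0.1]
opening: 0.379
```

Run:
```python
from h import *
plan([((.4343,.0335,.043),15.4)])
```

```text
t 44.85 p [0.4369 0.033  0.121 ] psi 15.35 j1,6 [-0.16 -0.42] op 0.379 F [ 0.8  0.  -0.1]
 shift 2 x [-0.0049, 0.3252, -0.0099]  total mm [-1.2, 78.0, -2.4]
```

Call:
{"api": "send_rows", "payload": {
  "plan": [
    [[-0.005,0.2,-0.015],[0,0,0]],
    [[0,0.2,0],[0,0,0]],
    [[0,0.15,0],[0,0,0]],
    [[0,0.1,0],[0,0,0]],
    [[0,0,0],[0,0,0]],
    [[0,0,0],[0,0,0]],
    [[0,0,0],[0,0,0]]
  ]
}}

```text
time: 45.55
eef_pos: [0.4352, 0.0341, 0.0436]
tcp_rot: [-0.562, 0.427, -0.429, 0.563]
contact_force: [0.7, -0.4, -0.5]
opening: 0.376
```

Call:
{"api": "send_rows", "payload": {
  "plan": [
    [[0,0,0],[0,0,0]],
    [[0,0,0],[0,0,0]],
    [[0,0,0],[0,0,0]],
    [[0,0,0],[0,0,0]],
    [[0,0,0],[0,0,0]],
    [[0,0,0],[0,0,0]]
  ],
  "gripper": 1,
  "grip_force": 40
}}

```text
time: 46.15
eef_pos: [0.435, 0.0344, 0.0434]
tcp_rot: [-0.563, 0.427, -0.429, 0.563]
contact_force: [-0.1, 1.5, 5.4]
opening: 0.111
```

Call:
{"api": "send_rows", "payload": {
  "plan": [
    [[0,0,0.06],[0,0,0]],
    [[0,0,0.17],[0,0,0]],
    [[0,0,0.17],[0,0,0]],
    [[0,0,0.17],[0,0,0]],
    [[0,0,0.17],[0,0,0]],
    [[0,0,0.17],[0,0,0]],
    [[0,0,0.17],[0,0,0]],
    [[0,0,0.15],[0,0,0]],
    [[0,0,0.08],[0,0,0]],
    [[0,0,0],[0,0,0]],
    [[0,0,0],[0,0,0]],
    [[0,0,0],[0,0,0]]
  ]
}}

```text
time: 47.35
eef_pos: [0.5866, 0.0782, 0.0435]
tcp_rot: [-0.561, 0.428, -0.428, 0.564]
contact_force: [0.2, 5.2, 4.0]
opening: 0.115
```

Call:
{"api": "send_rows", "payload": {
  "plan": [
    [[0,0,0.025],[0,0,0]],
    [[0,0,0],[0,0,0]],
    [[0,0,0],[0,0,0]]
  ]
}}

```text
time: 47.65
eef_pos: [0.5889, 0.0788, 0.0434]
tcp_rot: [-0.562, 0.429, -0.428, 0.564]
contact_force: [-1.4, 4.6, 5.4]
opening: 0.11
```

Call:
{"api": "send_rows", "payload": {
  "plan": [
    [[0,0,0.02],[0,0,0]],
    [[0,0,0],[0,0,0]],
    [[0,0,0],[0,0,0]]
  ]
}}

```text
time: 47.95
eef_pos: [0.5911, 0.0795, 0.0434]
tcp_rot: [-0.562, 0.429, -0.428, 0.564]
contact_force: [-1.4, 4.6, 5.7]
opening: 0.109
```

Call:
{"api": "send_rows", "payload": {
  "plan": [
    [[0,0,0.015],[0,0,0]],
    [[0,0,0],[0,0,0]],
    [[0,0,0],[0,0,0]]
  ]
}}

```text
time: 48.25
eef_pos: [0.5927, 0.0799, 0.0435]
tcp_rot: [-0.562, 0.429, -0.428, 0.563]
contact_force: [-2.6, 5.7, 6.5]
opening: 0.109
```

Call:
{"api": "send_rows", "payload": {
  "plan": [
    [[0,0,0.01],[0,0,0]],
    [[0,0,0],[0,0,0]],
    [[0,0,0],[0,0,0]]
  ]
}}

```text
time: 48.55
eef_pos: [0.5929, 0.08, 0.0434]
tcp_rot: [0.563, -0.429, 0.427, -0.563]
contact_force: [-5.5, 3.8, 8.7]
opening: 0.109
```

Call:
{"api": "send_rows", "payload": {
  "plan": [
    [[0,0,0.01],[0,0,0]],
    [[0,0,0],[0,0,0]],
    [[0,0,0],[0,0,0]]
  ]
}}

```text
time: 48.85
eef_pos: [0.5929, 0.08, 0.0434]
tcp_rot: [0.564, -0.43, 0.426, -0.562]
contact_force: [-8.2, 2.5, 11.0]
opening: 0.113
```

Call:
{"api": "send_rows", "payload": {
  "plan": [
    [[0,0,0.01],[0,0,0]],
    [[0,0,0],[0,0,0]],
    [[0,0,0],[0,0,0]]
  ]
}}

```text
time: 49.15
eef_pos: [0.593, 0.0801, 0.0434]
tcp_rot: [0.565, -0.431, 0.425, -0.561]
contact_force: [-10.6, 1.0, 13.5]
opening: 0.11
```

Call:
{"api": "send_rows", "payload": {
  "plan": [
    [[0,0,-0.018],[0,0,0]],
    [[0,0,0],[0,0,0]],
    [[0,0,0],[0,0,0]]
  ]
}}

```text
time: 49.45
eef_pos: [0.5929, 0.08, 0.0434]
tcp_rot: [0.563, -0.429, 0.427, -0.563]
contact_force: [-5.2, 2.7, 9.4]
opening: 0.111
```

Call:
{"api": "send_rows", "payload": {
  "plan": [
    [[0,0,0],[0,0,0]],
    [[0,0,0],[0,0,0]],
    [[0,0,0],[0,0,0]],
    [[0,0,0],[0,0,0]]
  ],
  "gripper": 0.7
}}

```text
time: 49.85
eef_pos: [0.5938, 0.0786, 0.042]
tcp_rot: [0.563, -0.428, 0.428, -0.563]
contact_force: [0.6, 0.4, -0.2]
opening: 0.301
```

Call:
{"api": "send_rows", "payload": {
  "plan": [
    [[0,-0.15,0],[0,0,0]],
    [[0,-0.35,0],[0,0,0]],
    [[0,-0.35,0],[0,0,0]],
    [[0,-0.35,0],[0,0,0]],
    [[-0.35,-0.1,0],[0,0,0]],
    [[-0.35,0,0],[0,0,0]],
    [[-0.35,0,0],[0,0,0]],
    [[-0.35,0,0],[0,0,0]],
    [[-0.35,0,0],[0,0,0]],
    [[-0.35,0,0],[0,0,0]],
    [[0,0,0],[0,0,0]],
    [[0,0,0],[0,0,0]]
  ]
}}

```text
time: 51.05
eef_pos: [0.5263, 0.3221, 0.198]
tcp_rot: [0.563, -0.427, 0.428, -0.563]
contact_force: [0.3, -0.1, 0.1]
opening: 0.299
```

Run:
```python
from h import *
plan([])
t=cam("top"); s=cam("side")
for n,c in(("top",t),("side",s)):
    for th in(85,100): print(n,th,[b for b in blobs(c,.42,.56,-.44,-.28,.095,lambda i:(i.mean(2)>th)&(i.min(2)>50),lo=900,hi=5000)])
B=bright(ortho(t,.54,.72,-.08,.22,.048,.001),2); D=bright(s["img"],1.5)
cv2.imwrite("pics/f.png",np.hstack([cv2.resize(D,(560,420)),np.vstack([cv2.resize(B,(240,144)),np.zeros((276,240,3),np.uint8)])]))
```

```text
t 51.05 p [0.5263 0.3221 0.198 ] psi 15.59 j1,6 [0.39 0.11] op 0.299 F [ 0.3 -0.1  0.1]
top 85 [{'c': [0.4808, -0.3463], 'rc': [0.4827, -0.3562], 'L': 65.5, 'W': 64.6, 'ang': np.float64(12.5), 'area': 2422, 'g': 104}, {'c': [0.5061, -0.4273], 'rc': [0.49, -0.4218], 'L': 140.0, 'W': 35.5, 'ang': np.float64(0.0), 'area': 2954, 'g': 142}]
top 100 [{'c': [0.4806, -0.3403], 'rc': [0.4808, -0.3407], 'L': 58.0, 'W': 25.6, 'ang': np.float64(12.8), 'area': 1353, 'g': 114}, {'c': [0.5074, -0.4279], 'rc': [0.49, -0.4225], 'L': 140.0, 'W': 34.0, 'ang': np.float64(0.0), 'area': 2744, 'g': 146}]
side 85 [{'c': [0.4842, -0.3587], 'rc': [0.4841, -0.3586], 'L': 67.0, 'W': 66.1, 'ang': np.float64(12.4), 'area': 4250, 'g': 107}]
side 100 [{'c': [0.4819, -0.348], 'rc': [0.4839, -0.3584], 'L': 63.9, 'W': 62.8, 'ang': np.float64(12.2), 'area': 2212, 'g': 122}]
```

View pics/f.png

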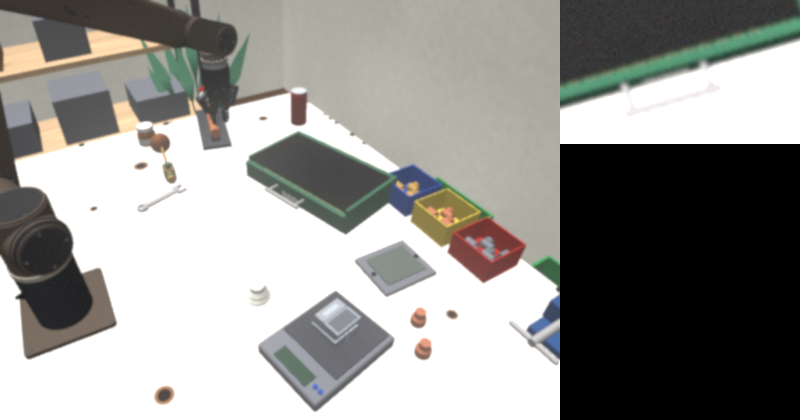

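```bash
python3 -c "
from plant import *
print(sign_off())"
```

```text
the job is handed in; nothing more can be done
None
```

I stacked all the zinc ingots on the platter, shut the drawer and handed the job in at about 51 s. There were four ingots in the drawer: two broad-face-down and two narrow-face-down.

- **Drawer:** I pulled it until it hit its stop, at about 25 N. The measured travel was 161 mm against the 165 mm given; I think closing the jaws on the handle drew it out slightly first. When shutting it I pushed until the force rose and the arm stopped advancing, 164.5 mm back. The last picture shows no gap at the front, and the drawer was empty before I shut it.
- **Stack:** It has two crossed layers, each one broad-down and one narrow-down ingot pushed into contact with ends level and kept the way up they lay. The lower layer measured about 64.8 x 63.7 mm and the upper about 65 x 64 mm, both within about 0.5° of the platter's edges.
- **Centring:** I estimate the stack is within about 2 mm of the platter's centre. The two cameras disagree by about 1 to 2.5 mm on where the platter and stack are, so it cannot be stated closer than that. The ends of the upper layer overhang the lower by roughly 3 mm on one side because of the slanted sides.
- **Final check:** The stack had not moved after the drawer was shut. No other object looked moved in the last side view, which I judged by eye. The gripper was clear of everything.

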